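Change the carrier plate and line up the soil moulds

ROBOT

A 6-joint arm with a two-finger parallel gripper is mounted at the origin on the work surface. World frame = base frame: x ahead of the robot, y to its left, z up, the work surface at z = 0. Lengths are in m, angles in degrees, forces in N, time in s.
With the tool pointing down it reaches from about 0.4 to 0.825 m from the base axis. Payload 7 kg.
Tool frame: the origin (TCP) lies midway between the tips of the shut fingers; the grasp point (between the pads) lies 19 mm behind it (ctrl.hold_point_z is the distance from the TCP to the grasp point, in m); z points along the fingers, x is the direction in which the jaws open and shut, and the axes are right-handed (so a half turn about z gives the same grasp; the last joint's range is limited). The gripper opens to 88 mm and grips with 3 to 60 N. Pads are 19 mm wide; open, the fingers measure 130 mm over their backs; the gripper's body (78 mm by 193 mm) begins 47 mm behind the grasp point.
Start: joints at [-46.748, 20.546, 0.682, 0, -70.136, -16.507], TCP at [0.304, -0.603, 0.227] pointing down, gripper open.
Joint ranges: [-176.03, 176.03], [-82.01, 121.73], [-58.28, 71.71], [-173.87, 95.51], [-174.79, -0.11], [-173.66, 173.66]. Speed limits (degrees/s): [136.94, 136.94, 172.46, 180, 180, 180].

INTERFACE

Orientations are given as [roll, pitch, yaw] about the fixed x, y, z axes, in that order (R = Rz(yaw) Ry(pitch) Rx(roll)).
In Python, from plant import ctrl gives the robot as it stands.
- The arm moves only by the tool apply_moves, never from a script. Its argument "motion" is a list of rows, each a list of 2 entries, a list of its own where there are three numbers: the shift along the world's x, y, z in cm, then the turn about the world's z in degrees. In form: [[[tx, ty, tz], roll], ...]. A call has 1 to 10 rows; each row is the pose to reach, as a shift and turn from the pose commanded when the call began; what a row does not reach only later rows make up. A row lasts 1/10 s, in which the tool goes at most 50 mm and 8.59 degrees, less where a joint would pass 70% of its speed; a pose out of reach is approached as far as the arm can. A call with a gripper value outside its range is refused whole. "hand" is the finger opening in cm, from 0 to 8.76, set as the call begins (left out, the last holds). The fingers move at their own pace and stop on an object; the grip force is fixed at half the most. Time passes only in rows, so rows that repeat a pose let the fingers close. It gives the time, the measured TCP pose, the force and the opening at its end, in the units of the state.
- ctrl.get_obs(): the state, without advancing time (a new reading comes with each control period).
- ctrl.snapshot(name): name is "scene" or "side" or "wrist"; returns (picture, depth): 480x640x3 uint8, blue, green, red; 480x640 float32, m along the optical axis (not along the pixel's ray), 0 where there is no reading.
- ctrl.camera_model(name): a dict with "fx", "fy", "cx", "cy" (pixels), "k1" (the pictures are not rectified: a ray, as slopes to the right and down, at radius r is drawn at 1 + k1 r^2 times it, then the intrinsics apply), "cam_to_world" (4x4, takes a point from camera to world coordinates); the wrist camera has in their place "tool_from_camera" (4x4, takes a point from camera to tool coordinates, whose origin is the TCP and whose axes are the tool frame's). Camera axes: x right, y down, z forward; pixel columns grow to the right and rows downward; lengths in m; the calibration is good to about 2 mm. A picture is of the moment at which its call begins: read the wrist's pose just before it. camera_model takes no time and is no camera call.
- ctrl.close_job(): hands the job in, once; it reports no verdict.
The state is a dict: "clock": time; "joint_pos": joint angles; "qvel": joint speeds; "tau": joint torques, N m; "tool_pos": TCP position; "orientation": TCP orientation; "force": force on the tool from outside, world axes, zero at the start; "moment": the same for the moment, N m; "opening": finger opening in m.
Only numpy, scipy, OpenCV 4.12 (cv2) and the standard library are available. Lean on these libraries where they do the work, as an engineer would, in place of code of your own. Each camera call takes 0.05 s, during which the arm holds its last target.

TASK

Change the carrier plate on the test stand: press the red catch so that the used brown plate springs loose, slide it out and lay it flat in the white tray, then slide the clean white plate into the dovetail until the catch clicks behind it. Then set every steel soil mould upright on the clean plate in one straight row, the first flush against the plate's end lip, each next one flush against its neighbour on their wide faces, with no gaps, and leave the other things on the bench where they are.

Things in the scene. Friction and masses are not known exactly. Their poses are not given: they have to be found in the camera images.
- stand: Blue base of the test stand, fixed, a flat bed 104 mm wide and 12 mm high from x -195 to +215 mm. Origin on the table at the centre line, right below the origin of a home plate; x = the way a plate slides in, z up. A home plate stands at x 0 (stop at +3 mm), z 12 mm. A grey drive housing 85 mm high stands at x +140 to +280, y -90 to -160 mm.
- ways_mouth (a point): Mouth of the dovetail on the bed's top face (stand x +28 mm, z 12 mm). The undercut ways (tops 29 mm above the table, 2 mm play a side) run from x +50 to +130, flared from x +28. Behind the mouth the bed is open: a plate can be laid flat on it or lifted off it with its origin at stand x -115 mm or less, and slid forward along the centre line.
- catch_pad (a point): Centre of the top face of the catch's red thumb pad, 32 x 36 mm, 52 mm above the table, on the stand's centre line at x +196 mm, beyond the far end of the ways. Press straight down about 10 mm, 5 to 12 N. A sprung ejector (4 to 6 N) then pushes the plate back about 26 mm, where it stays. Sliding a plate home works against ejector and catch: about 15 N.
- catch (a joint): Sprung rocker catch, rad: 0 at rest (also when latched behind a plate's striker), grows as the pad is pressed down, to 0.26 at most (12 mm of pad travel). It lets go at about 0.13 rad. A plate's ramp lifts it during insertion; it snaps back to 0 when the plate is home.
- plate_old: The used carrier plate: brown, orange handle; starts latched home in the stand. 240 mm long, x to the front, z up; origin under the centre line, 100 mm from rear and 140 from front edge. Flange 76 mm wide, 6 thick; on it a top slab 68 mm wide (x -100 to +94), top face 12 mm above the underside. Front: ramped steel striker (x +114 to +136) for the catch. 0.25 kg, centre of mass about 80 mm ahead of the handle.
- old_mid (a point): Middle of the used plate's length and width, on its underside (plate x +20 mm).
- old_handle (a point): Grip point of the handle: plate x -92 mm, 37 mm above the underside. The handle is an upright block at the plate's rear edge, 16 mm thick along the plate (grip it there, front to rear), 50 mm wide across, its top 52 mm above the plate's underside.
- plate_new: The clean carrier plate: white, blue handle; starts flat on the table. 240 mm long, x to the front, z up; origin under the centre line, 100 mm from rear and 140 from front edge. Flange 76 mm wide, 6 thick; on it a top slab 68 mm wide (x -100 to +94), top face 12 mm above the underside. Front: ramped steel striker (x +114 to +136) for the catch. 0.25 kg, centre of mass about 80 mm ahead of the handle.
- new_handle (a point): Grip point of the handle: plate x -92 mm, 37 mm above the underside. The handle is an upright block at the plate's rear edge, 16 mm thick along the plate (grip it there, front to rear), 50 mm wide across, its top 52 mm above the plate's underside.
- new_lip (a point): Middle of the rear face of the clean plate's end lip, on the top face (plate x +86 mm, z 12 mm). The lip is an upright wall across the plate, 8 mm thick, 20 mm high above the top face. The moulds' row starts against it and runs towards the handle, whose front face is at plate x -84 mm. The used plate has the same lip.
- tray: White shallow return tray for the used plate, fixed, 298 x 130 mm outside, walls 4 mm thick and 14 mm high, floor 4 mm thick. Origin under its centre, on the table; x along its length. The used plate lies in it flat, lengthwise, either way round (some 20 mm play all round).
- mould_a: Steel specimen mould with soil in it, a block 36 mm (x) by 60 mm (y) by 50 mm high, about 0.3 kg; three or all of the four are present. Origin under its centre, z up; the same when turned half round. In the row its x lies along the plate's x, so that the 60 mm wide faces touch.
- mould_b: Steel specimen mould with soil in it, a block 36 mm (x) by 60 mm (y) by 50 mm high, about 0.3 kg; three or all of the four are present. Origin under its centre, z up; the same when turned half round. In the row its x lies along the plate's x, so that the 60 mm wide faces touch.
- mould_c: Steel specimen mould with soil in it, a block 36 mm (x) by 60 mm (y) by 50 mm high, about 0.3 kg; three or all of the four are present. Origin under its centre, z up; the same when turned half round. In the row its x lies along the plate's x, so that the 60 mm wide faces touch.
- mould_d: Steel specimen mould with soil in it, a block 36 mm (x) by 60 mm (y) by 50 mm high, about 0.3 kg; three or all of the four are present. Origin under its centre, z up; the same when turned half round. In the row its x lies along the plate's x, so that the 60 mm wide faces touch.
- bulb: Bystander: red rubber bulb standing on the table, 56 mm across, 85 mm high.
- cutter_ring: Bystander: steel cutting ring, 72 mm across, 40 mm high.
- caliper: Bystander: sliding caliper lying flat, 220 mm long.
- calculator: Bystander: black calculator, 150 x 80 mm.
- jar: Bystander: small clear jar with a blue lid, 60 mm across, 80 mm high.
- weight: Bystander: steel weight disc, 70 mm across, 30 mm high.
Not all that is in view belongs to the job. Leave any purple or yellow look-alike of the mould_b alone.

How it is judged (in metres and radians):
On the way, in this order (a step that is already met when the one before it is completed fails the run):
1. the catch is pressed by the robot while the used plate is still in the dovetail (value of joint catch above 0.1 rad and distance between the grasp point and catch_pad below 0.09 m and x of plate_old in the frame of stand between -0.035 and 0.01 m).
2. the clean plate is fully home in the dovetail and the catch has snapped behind it (x of plate_new in the frame of stand between -0.006 and 0.006 m and y of plate_new in the frame of stand between -0.004 and 0.004 m and z of plate_new in the frame of stand between 0.009 and 0.016 m and angle between the x axis of plate_new and the x axis of stand, either way round below 0.05 rad and angle between plate_new's own z axis and vertical below 0.05 rad and value of joint catch below 0.05 rad), for 0.2 s.
At the end, for the whole second after the job is handed in: Clean plate home (6 mm along, 4 mm across), catch at rest; used plate flat in the tray, middle within 35 mm of its centre; each mould upright, square (0.06 rad), within 6 mm of the centre line, in one row from the lip with gaps of at most about 2 mm; all at rest (all of step 2 and x of old_mid in the frame of tray between -0.035 and 0.035 m and y of old_mid in the frame of tray between -0.035 and 0.035 m and z of old_mid in the frame of tray below 0.012 m and angle between each of plate_old, mould_a, mould_b, mould_c, mould_d's own z axis and vertical below 0.05 rad and linear speed of each of plate_old, plate_new, mould_a, mould_b, mould_c, mould_d below 0.02 m/s and (x of mould_a in the frame of plate_new between 0.0655 and 0.07 m or x of mould_a in the frame of plate_new between 0.0275 and 0.034 m or x of mould_a in the frame of plate_new between -0.0105 and -0.002 m or x of mould_a in the frame of plate_new between -0.0485 and -0.038 m) and y of mould_a in the frame of plate_new between -0.006 and 0.006 m and z of mould_a in the frame of plate_new between 0.009 and 0.016 m and angle between the x axis of each of mould_a, mould_b, mould_c, mould_d and the x axis of plate_new, either way round below 0.06 rad and (x of mould_b in the frame of plate_new between 0.0655 and 0.07 m or x of mould_b in the frame of plate_new between 0.0275 and 0.034 m or x of mould_b in the frame of plate_new between -0.0105 and -0.002 m or x of mould_b in the frame of plate_new between -0.0485 and -0.038 m) and y of mould_b in the frame of plate_new between -0.006 and 0.006 m and z of mould_b in the frame of plate_new between 0.009 and 0.016 m and (x of mould_c in the frame of plate_new between 0.0655 and 0.07 m or x of mould_c in the frame of plate_new between 0.0275 and 0.034 m or x of mould_c in the frame of plate_new between -0.0105 and -0.002 m or x of mould_c in the frame of plate_new between -0.0485 and -0.038 m) and y of mould_c in the frame of plate_new between -0.006 and 0.006 m and z of mould_c in the frame of plate_new between 0.009 and 0.016 m and (x of mould_d in the frame of plate_new between 0.0655 and 0.07 m or x of mould_d in the frame of plate_new between 0.0275 and 0.034 m or x of mould_d in the frame of plate_new between -0.0105 and -0.002 m or x of mould_d in the frame of plate_new between -0.0485 and -0.038 m) and y of mould_d in the frame of plate_new between -0.006 and 0.006 m and z of mould_d in the frame of plate_new between 0.009 and 0.016 m and (x of mould_a in the frame of plate_new between 0.0655 and 0.07 m or x of mould_b in the frame of plate_new between 0.0655 and 0.07 m or x of mould_c in the frame of plate_new between 0.0655 and 0.07 m or x of mould_d in the frame of plate_new between 0.0655 and 0.07 m) and (x of mould_a in the frame of plate_new between 0.0275 and 0.034 m or x of mould_b in the frame of plate_new between 0.0275 and 0.034 m or x of mould_c in the frame of plate_new between 0.0275 and 0.034 m or x of mould_d in the frame of plate_new between 0.0275 and 0.034 m) and (x of mould_a in the frame of plate_new between -0.0105 and -0.002 m or x of mould_b in the frame of plate_new between -0.0105 and -0.002 m or x of mould_c in the frame of plate_new between -0.0105 and -0.002 m or x of mould_d in the frame of plate_new between -0.0105 and -0.002 m)); the robot touches nothing.
It fails at once if a bystander is moved by more than 40 mm (distance of any of bulb, cutter_ring, caliper, calculator, jar, weight from where it was at the start of the episode above 0.04 m).
Of mould_a, mould_b, mould_c, mould_d only 3 to 4 are there at a start; the rules pass over those that are not, and their reading is None.
At some moment in a run one of mould_a, mould_b, mould_c, mould_d may be knocked a few centimetres aside while the robot is not near it.
It also fails if it takes over 210 s, if anything falls off the work surface, if the arm or the gripper's body presses on something with over 40 N, if the wrist force passes 120 N, or if a joint passes its speed limit or range.

## Working session

There is one attempt and no reset: what is moved stays moved. The work goes in short steps, Python scripts to look and compute and a tool call to move; the robot and the scene stay as the last step left them, time stands still between calls to the robot, and variables do not carry over. Pictures are saved under pics/ and viewed, and the job is handed in when it is done.

Besides the shell and the picture viewer there is one more tool, called after "Request:" by a JSON object that holds its "api" and its "payload". apply_moves: Moves the arm, as the interface text tells. Its arguments: {"type":"object","properties":{"motion":{"type":"array"},"hand":{"type":"number"}},"required":["motion"]}

```bash
ls; mkdir -p pics
python3 - <<'E'
from plant import ctrl
import cv2,numpy as np
print(ctrl.get_obs()); print(ctrl.hold_point_z)
np.set_printoptions(precision=4,suppress=True)
for n in ["scene","side","wrist"]:
    im,d=ctrl.snapshot(n); cv2.imwrite(f"pics/{n}0.png",im); np.save(f"pics/{n}0.npy",d); print(n,ctrl.camera_model(n))
E
```

```text
pics
{'clock': 0.0, 'joint_pos': array([-4.67469918e+01,  2.05923450e+01,  6.33256981e-01, -2.02710995e-02,
       -7.01354515e+01, -1.65064972e+01]), 'qvel': array([-0.01865501,  0.08905515, -0.00603107,  0.10827271, -0.03370393,
       -0.03001925]), 'tau': array([ 9.66837142e-04, -5.82712913e+01,  2.93053293e+01,  6.99707419e+00,
        6.81172955e-03, -1.35781906e-04]), 'tool_pos': array([ 0.3035298 , -0.60235374,  0.22560802]), 'orientation': array([-1.79991407e+02, -9.60579875e-02,  1.16739600e+02]), 'force': array([0.1652945 , 0.40292857, 0.63276426]), 'moment': array([ 0.02615849, -0.0489216 ,  0.01094644]), 'opening': 0.08767279938458178}
0.0188
scene {'fx': 594.091735001026, 'fy': 594.091735001026, 'cx': 312.9028382353208, 'cy': 247.03336932835973, 'k1': -0.018883817529882208, 'cam_to_world': array([[-0.0951,  0.6311, -0.7699,  1.6285],
       [ 0.9953,  0.075 , -0.0615,  0.127 ],
       [ 0.0189, -0.7721, -0.6352,  0.9695],
       [ 0.    ,  0.    ,  0.    ,  1.    ]])}
side {'fx': 436.57826148041556, 'fy': 436.57826148041556, 'cx': 319.7667373433266, 'cy': 234.92021863422832, 'k1': -0.06519111389209523, 'cam_to_world': array([[-0.8222, -0.3339,  0.4609,  0.0583],
       [-0.5691,  0.4966, -0.6554,  0.6893],
       [-0.01  , -0.8012, -0.5983,  0.6914],
       [ 0.    ,  0.    ,  0.    ,  1.    ]])}
wrist {'fx': 424.3242620195299, 'fy': 424.3242620195299, 'cx': 311.0066761652503, 'cy': 237.6206210914205, 'k1': -0.05339269105729335, 'tool_from_camera': array([[ 1.    , -0.0009, -0.0001, -0.    ],
       [ 0.0009,  0.9701,  0.2426, -0.0657],
       [-0.0001, -0.2426,  0.9701, -0.1573],
       [ 0.    ,  0.    ,  0.    ,  1.    ]])}
```

View pics/scene0.png

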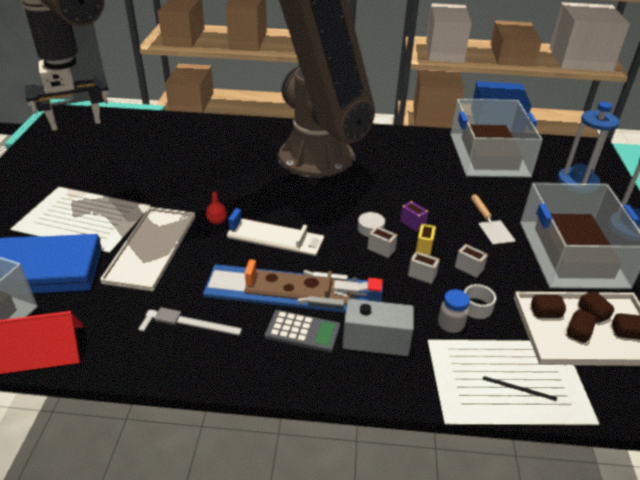

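View pics/side0.png

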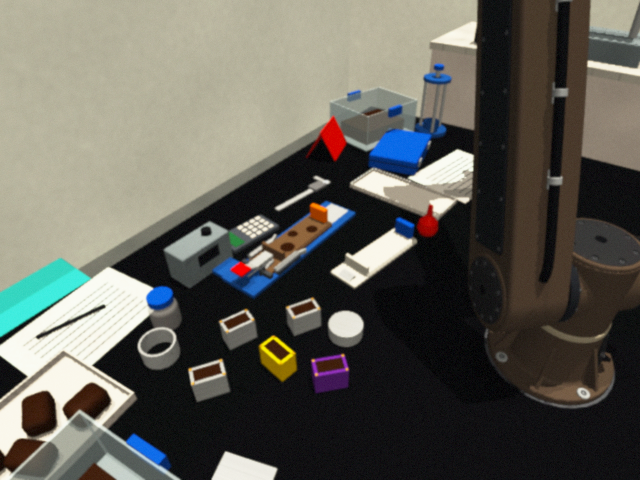

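View pics/wrist0.png

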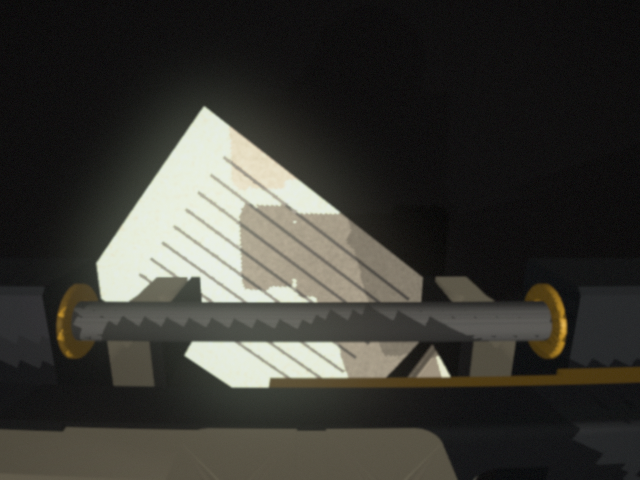

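```bash
cat > h.py <<'E'
import cv2,numpy as np
np.set_printoptions(precision=4,suppress=True)
from scipy.spatial.transform import Rotation as R
def rays(m,h=480,w=640):
    K=np.array([[m['fx'],0,m['cx']],[0,m['fy'],m['cy']],[0,0,1]])
    D=np.array([m['k1'],0,0,0,0.])
    v,u=np.mgrid[0:h,0:w].astype(np.float64)
    p=np.stack([u.ravel(),v.ravel()],1)[:,None]
    return cv2.undistortPointsIter(p,K,D,None,None,(3,50,1e-9)).reshape(h,w,2)
def cloud(m,d,T):
    r=rays(m); P=np.dstack([r*d[...,None],d])
    W=P@T[:3,:3].T+T[:3,3]; W[d<=0]=np.nan
    return W
def tooT(o):
    T=np.eye(4); T[:3,:3]=R.from_euler('xyz',o['orientation'],degrees=True).as_matrix(); T[:3,3]=o['tool_pos']; return T
def grab(n):
    from plant import ctrl
    m=ctrl.camera_model(n); o=ctrl.get_obs(); im,d=ctrl.snapshot(n)
    T=m['cam_to_world'] if 'cam_to_world' in m else tooT(o)@m['tool_from_camera']
    return im,d,cloud(m,d,T),m,T
def proj(m,T,P):
    C=np.linalg.inv(T); rv=cv2.Rodrigues(C[:3,:3])[0]
    K=np.array([[m['fx'],0,m['cx']],[0,m['fy'],m['cy']],[0,0,1]])
    return cv2.projectPoints(np.asarray(P,float).reshape(-1,3),rv,C[:3,3],K,np.array([m['k1'],0,0,0,0.]))[0].reshape(-1,2)
E
cat > top.py <<'E'
from h import *
from plant import ctrl
for n in ["scene","side"]:
    im=cv2.imread(f"pics/{n}0.png"); d=np.load(f"pics/{n}0.npy"); m=ctrl.camera_model(n)
    W=cloud(m,d,m['cam_to_world'])
    s=600; x0,y0=0.25,-0.65
    out=np.zeros((420,660,3),np.uint8); 
    ok=np.isfinite(W[...,0])&(W[...,2]<0.15)
    i=np.round((W[...,0]-x0)*s); j=np.round((W[...,1]-y0)*s)
    ok&=(i>=0)&(i<420)&(j>=0)&(j<660)
    order=np.argsort(W[ok][:,2]); ii=i[ok].astype(int)[order]; jj=j[ok].astype(int)[order]
    c=im[ok][order]
    out[ii,jj]=c; out=cv2.dilate(out,np.ones((2,2)))
    cv2.imwrite(f"pics/top_{n}.png",out)
    t=(W[...,2]<0.02)&(W[...,2]>-0.02)&(im.max(2)<30)
    print(n,'table z',np.nanmedian(W[...,2][t]))
E
python3 top.py
python3 - <<'E'
import sys; sys.path.insert(0,'.')
from h import *
im=cv2.imread('pics/scene0.png')
cv2.imwrite('pics/crop0.png',cv2.resize(im[180:340,190:510],None,fx=2.5,fy=2.5,interpolation=cv2.INTER_CUBIC))
E
```

```text
scene table z -0.0004885160502746677
side table z 0.0006454323404038731
```

View pics/top_scene.png

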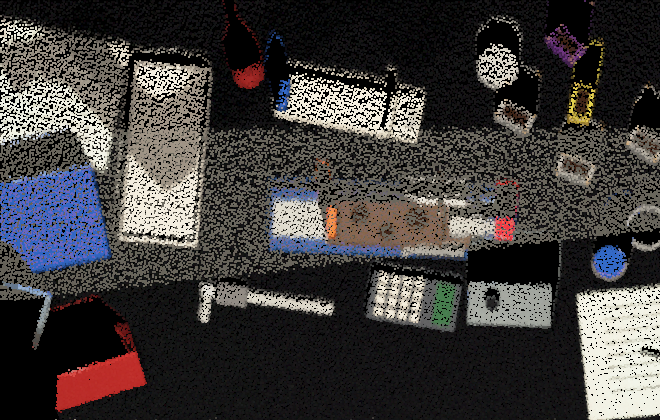

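View pics/crop0.png

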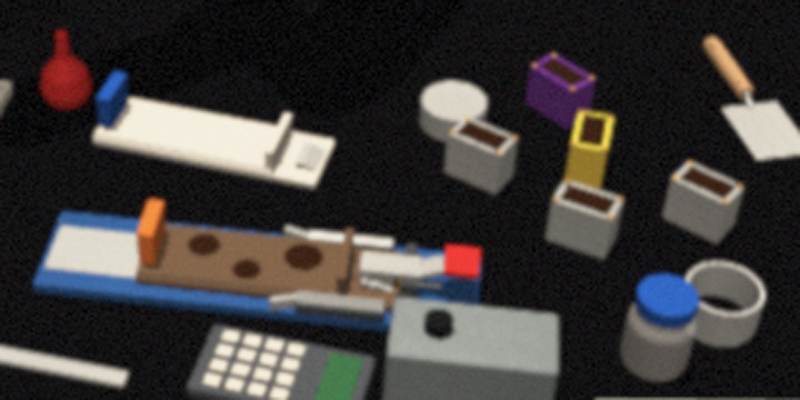

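```bash
cat > meas.py <<'E'
from h import *
from plant import ctrl
import sys
def seg(im,name):
    hsv=cv2.cvtColor(im,cv2.COLOR_BGR2HSV); H,S,V=cv2.split(hsv)
    return {'red':((H<6)|(H>174))&(S>150)&(V>90),'orange':(H>=7)&(H<15)&(S>170)&(V>110),
     'blue':(H>100)&(H<125)&(S>130)&(V>50),'grey':(S<60)&(V>60),'white':(S<60)&(V>100),'dark':V<60}[name]
def rect(P):
    r=cv2.minAreaRect(P[:,:2].astype(np.float32)*1000); return r
def box(W,x,y,z):
    return (W[...,0]>x[0])&(W[...,0]<x[1])&(W[...,1]>y[0])&(W[...,1]<y[1])&(W[...,2]>z[0])&(W[...,2]<z[1])
def rep(n,W,mask):
    P=W[mask]
    if len(P)<5: print(n,len(P));return P
    print(n,len(P),'mean',P.mean(0),'med',np.median(P,0),'rect',np.round(rect(P)[0],1),np.round(rect(P)[1],1),round(rect(P)[2],1))
    return P
if __name__=='__main__':
  for cam in ['scene','side']:
    im=cv2.imread(f"pics/{cam}0.png"); d=np.load(f"pics/{cam}0.npy"); m=ctrl.camera_model(cam)
    W=cloud(m,d,m['cam_to_world']); print(cam)
    st=box(W,(.5,.75),(-.25,.25),(0.0,.1))
    rep('pad',W,st&seg(im,'red')&(W[...,2]>.047))
    rep('ohandle',W,st&seg(im,'orange')&(W[...,2]>.058))
    rep('bed',W,st&seg(im,'blue')&(W[...,2]<.018)&(W[...,2]>.006))
    nw=box(W,(.3,.53),(-.21,.1),(0.0,.1))
    rep('nhandle',W,nw&seg(im,'blue')&(W[...,2]>.045))
    rep('nplate',W,nw&seg(im,'grey')&(W[...,2]<.018)&(W[...,2]>.003))
    rep('nlip',W,nw&seg(im,'grey')&(W[...,2]>.025))
    tr=box(W,(.3,.7),(-.48,-.26),(-.002,.03))&seg(im,'grey')
    rep('tray',W,tr)
    ms=box(W,(.38,.6),(.1,.5),(.042,.058))
    mask=(ms).astype(np.uint8)
    nc,lab,stt,c=cv2.connectedComponentsWithStats(mask)
    for k in range(1,nc):
        if stt[k,4]>60: rep(f'm{k} px{c[k].round()} col{np.median(im[lab==k],0)}',W,lab==k)
E
python3 meas.py
```

```text
scene
pad 149 mean [0.631  0.1896 0.0509] med [0.6306 0.1903 0.0507] rect [629.7 189.5] [38.3 30. ] 0.4
ohandle 98 mean [ 0.6188 -0.0981  0.0624] med [ 0.6172 -0.0983  0.0623] rect [618.8 -99.4] [16.  53.2] 88.2
bed 986 mean [ 0.6471 -0.0495  0.0105] med [ 0.6606 -0.082   0.0105] rect [622.8   2.2] [411.  110.9] 87.9
nhandle 86 mean [ 0.4094 -0.179   0.0501] med [ 0.4118 -0.1787  0.0506] rect [ 407.2 -179.2] [16.9 53.6] 80.3
nplate 1621 mean [ 0.4324 -0.0709  0.0096] med [ 0.4336 -0.0727  0.0099] rect [423.4 -69.9] [243.4  93.3] 79.8
nlip 79 mean [ 0.4446 -0.001   0.0301] med [ 0.4456 -0.0007  0.0305] rect [440.6  -0.4] [10.2 72.5] 78.9
tray 4810 mean [ 0.5038 -0.387   0.0044] med [ 0.5063 -0.3864  0.0037] rect [ 487.6 -397. ] [185.4 339.4] 86.7
m1 px[426. 233.] col[ 49. 128. 152.] 235 mean [0.4246 0.3168 0.0488] med [0.4236 0.3166 0.0488] rect [419.7 317.5] [35.6 69.7] 79.8
m2 px[382. 235.] col[105. 114. 122.] 273 mean [0.4463 0.2067 0.0485] med [0.4461 0.2078 0.0488] rect [443.4 205.9] [63.8 42.4] 60.1
m3 px[472. 254.] col[102. 112. 118.] 295 mean [0.4937 0.4251 0.0481] med [0.4943
[... 758 characters left out ...]
ed [0.4343 0.0026 0.0318] rect [438.2   0.2] [11.9 69.3] 80.5
tray 2883 mean [ 0.4942 -0.389   0.0045] med [ 0.4895 -0.3898  0.0035] rect [ 495.3 -391.7] [180.7 352. ] 89.1
m1 px[303. 309.] col[105. 122. 130.] 497 mean [0.4391 0.2104 0.0502] med [0.4387 0.2108 0.0508] rect [440.4 207.9] [61.6 39.2] 61.8
m2 px[237. 322.] col[ 98. 112. 121.] 529 mean [0.525  0.3099 0.0497] med [0.5245 0.31   0.0502] rect [527.7 307.9] [61.2 39.3] 68.7
m3 px[277. 351.] col[  0. 134. 163.] 599 mean [0.4166 0.3207 0.0499] med [0.4162 0.3214 0.0504] rect [419.1 318.8] [36.3 64.1] 80.4
m4 px[207. 373.] col[100. 116. 123.] 694 mean [0.4863 0.4277 0.0501] med [0.4863 0.4277 0.0505] rect [488.4 426.3] [60.5 38.6] 57.7
```

Candidates in the scene view:
- **Steel moulds, wanted:** pixels (382,242), (424,266) and (471,260).
- **Look-alikes to leave alone:** yellow at (427,239) and purple at (414,216). The weight disc at (371,222) is also grey-white.
- **Plates:** brown/orange in the stand at (300,283), white/blue at (275,237).
- **Tray:** (150,247). The soil-sample tray at (580,325) is not it.
- **Catch pad:** red, at (375,285).

The crop confirms three grey steel moulds. I'll move to a closer overhead view first.

Request:
{"api": "apply_moves", "payload": {"motion": [[[29.6,57.2,7.5],-28.7],[[29.6,57.2,7.5],-28.7],[[29.6,57.2,7.5],-28.7],[[29.6,57.2,7.5],-28.7],[[29.6,57.2,7.5],-28.7],[[29.6,57.2,7.5],-28.7],[[29.6,57.2,7.5],-28.7],[[29.6,57.2,7.5],-28.7],[[29.6,57.2,7.5],-28.7],[[29.6,57.2,7.5],-28.7]], "hand": 0}}

```text
clock: 1.15
tool_pos: [0.5296, -0.1652, 0.284]
orientation: [180.0, -0.0, 88.1]
force: [1.6, -1.0, -0.1]
opening: 0.0133
```

Request:
{"api": "apply_moves", "payload": {"motion": [[[6.9,13.2,1.7],0],[[6.9,13.2,1.7],0],[[6.9,13.2,1.7],0],[[6.9,13.2,1.7],0],[[6.9,13.2,1.7],0],[[6.9,13.2,1.7],0]]}}

```text
clock: 1.75
tool_pos: [0.5978, -0.0356, 0.3003]
orientation: [-180.0, 0.0, 88.0]
force: [-0.0, -0.8, 0.3]
opening: 0.0005
```

```bash
cat > wr.py <<'E'
from h import *
import sys
im,d,W,m,T=grab('wrist'); k=sys.argv[1]
cv2.imwrite(f'pics/w{k}.png',im); np.savez(f'pics/w{k}.npz',W=W,T=T,im=im)
E
python3 wr.py 1
```

```text
(no output)
```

View pics/w1.png

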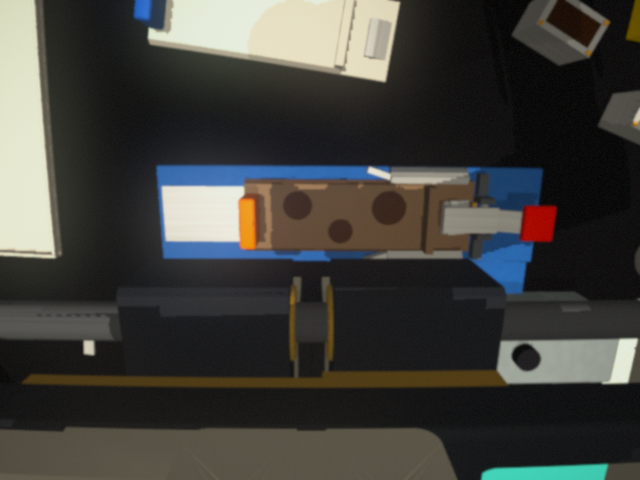

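The stand fills the middle of the view: orange handle at (248,222), red pad at (539,223), bed corners from (158,166) to (533,262). The new plate is at top, (270,35). Next I'll measure the stand.

```bash
cat > m1.py <<'E'
from meas import *
z=np.load('pics/w1.npz'); W=z['W'];im=z['im']
top=np.zeros((480,640),bool); top[:285]=1
st=box(W,(.5,.75),(-.25,.25),(0.0,.1))&top
rep('pad',W,st&seg(im,'red')&(W[...,2]>.047))
rep('ohandle',W,st&seg(im,'orange')&(W[...,2]>.055))
b=st&seg(im,'blue')&(W[...,2]<.018)&(W[...,2]>.006)
rep('bed',W,b)
P=W[b]
# far edge line (upper, small x) & near edge by columns
for nm,f in (('xmin',np.min),('xmax',np.max)):
    ys=np.arange(-.19,.0,.01); e=[]
    for y in ys:
        q=P[np.abs(P[:,1]-y)<.004]; e.append(f(q[:,0]))
    c=np.polyfit(ys,e,1); print(nm,c,'yaw',90-np.degrees(np.arctan(c[0])), 'res',np.std(np.polyval(c,ys)-e))
br=st&(W[...,2]>.018)&(W[...,2]<.03)&~seg(im,'blue')
rep('slab',W,br&(W[...,1]<.08)&(W[...,1]>-.08))
rep('pads',W,st&seg(im,'red'))
E
python3 m1.py
```

```text
pad 1103 mean [0.6265 0.1887 0.0507] med [0.6265 0.1885 0.0508] rect [627.  189.6] [33.2 34.7] 87.7
ohandle 196 mean [ 0.6126 -0.093   0.0614] med [ 0.6128 -0.0914  0.0618] rect [614.8 -97.4] [15.3 49.2] 87.5
bed 10014 mean [0.6176 0.0162 0.0108] med [ 0.6021 -0.0134  0.0109] rect [633.    3.7] [410.5 131.6] 87.5
xmin [0.0383 0.567 ] yaw 87.80837726864608 res 7.040551282521446e-05
xmax [0.0481 0.6702] yaw 87.24771666996044 res 0.0008660150646900997
slab 11803 mean [0.6169 0.0045 0.023 ] med [0.6164 0.0069 0.023 ] rect [617.2  -0. ] [ 98.4 160. ] 0.0
pads 1117 mean [0.6266 0.1888 0.0505] med [0.6265 0.1885 0.0508] rect [632.5 204.3] [71.5 42.2] 72.4
```

Request:
{"api": "apply_moves", "payload": {"motion": [[[2.7,21.8,-20],-0.4],[[2.7,21.8,-20],-0.4],[[2.7,21.8,-20],-0.4],[[2.7,21.8,-20],-0.4],[[2.7,21.8,-20],-0.4],[[2.7,21.8,-20],-0.4],[[2.7,21.8,-20],-0.4],[[2.7,21.8,-20],-0.4],[[2.7,21.8,-20],-0.4]]}}

```text
clock: 2.7
tool_pos: [0.6258, 0.1816, 0.1018]
orientation: [179.9, -0.0, 87.6]
force: [-0.5, -0.0, 0.2]
opening: 0.0004
```

Request:
{"api": "apply_moves", "payload": {"motion": [[[0.1,0.6,-3.5],0],[[0.1,0.6,-4.5],0],[[0.1,0.6,-5.0],0],[[0.1,0.6,-5.5],0],[[0.1,0.6,-6.0],0],[[0.1,0.6,-6.0],0],[[0.1,0.6,-6.0],0],[[0.1,0.6,-6.0],0]]}}

```text
clock: 3.5
tool_pos: [0.6276, 0.1909, 0.0441]
orientation: [179.8, -0.2, 87.7]
force: [-6.2, 8.5, 9.7]
opening: 0.0007
```

Run:
```python
from h import *
im,d,W,m,T=grab('scene'); cv2.imwrite('pics/s2.png',cv2.resize(im[200:340,190:430],None,fx=3,fy=3))
```

```text
(no output)
```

View pics/s2.png

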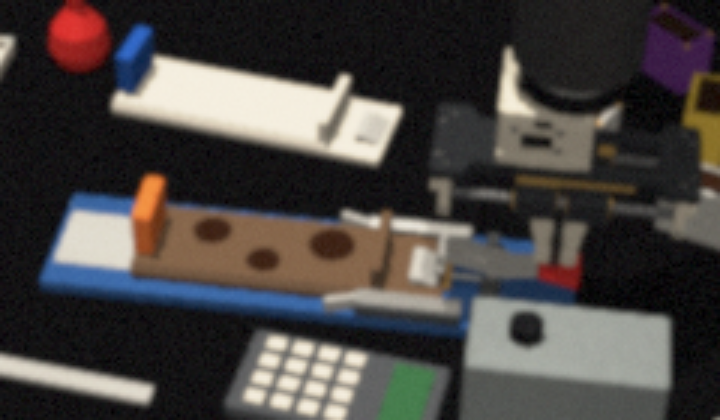

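Request:
{"api": "apply_moves", "payload": {"motion": [[[0,0,5],0],[[0,0,10],0],[[-0.5,-5,15],0],[[-1.5,-25,21],0],[[-1.5,-25,21],0],[[-1.5,-25,21],0],[[-1.5,-25,21],0],[[-1.5,-25,21],0],[[-1.5,-25,21],0],[[-1.5,-25,21],0]], "hand": 5}}

```text
clock: 4.55
tool_pos: [0.6111, -0.0626, 0.2522]
orientation: [179.9, -0.0, 87.5]
force: [0.1, -0.1, 0.8]
opening: 0.05
```

```bash
python3 wr.py 2
cat > m2.py <<'E'
from meas import *
z=np.load('pics/w2.npz'); W=z['W'];im=z['im']; print(z['T'][:3,3])
top=np.zeros((480,640),bool); top[:285]=1
st=box(W,(.5,.75),(-.4,.25),(0.0,.1))&top
rep('ohandle',W,st&seg(im,'orange')&(W[...,2]>.055))
tw=box(W,(.3,.7),(-.5,-.26),(.010,.022))&seg(im,'grey')
rep('traywalls',W,tw)
E
python3 m2.py
```

```text
[ 0.5451 -0.0601  0.4093]
ohandle 270 mean [ 0.6108 -0.1191  0.0618] med [ 0.6092 -0.1174  0.062 ] rect [ 613.8 -123.3] [15.4 49.3] 88.4
traywalls 1627 mean [ 0.545  -0.3195  0.0125] med [ 0.5425 -0.3157  0.0127] rect [ 542.  -317.3] [ 54.5 243.9] 72.9
```

View pics/w2.png

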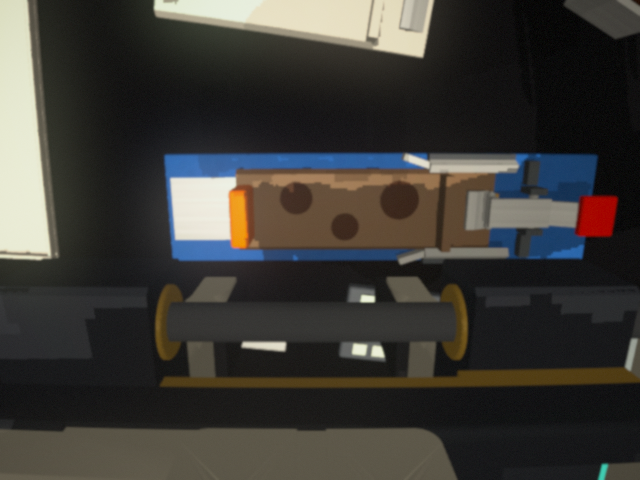

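The plate has sprung back: the handle is now at (240,217), which is stand x about -118 mm. I'll grip the handle.

Request:
{"api": "apply_moves", "payload": {"motion": [[[0.2,-6.1,-4],0],[[0.2,-6.1,-9],0],[[0.2,-6.1,-14],0],[[0.2,-6.1,-14],0],[[0.2,-6.1,-18],0],[[0.2,-6.1,-22],0],[[0.2,-6.1,-22],0],[[0.2,-6.1,-22],0]]}}

```text
clock: 5.4
tool_pos: [0.6128, -0.1215, 0.0302]
orientation: [-179.9, 0.0, 87.7]
force: [0.2, -0.6, 0.6]
opening: 0.0502
```

Run:
```python
from h import *
from plant import ctrl
print(ctrl.get_obs())
im,d,W,m,T=grab('scene'); cv2.imwrite('pics/s3.png',cv2.resize(im[180:340,160:400],None,fx=3,fy=3))
```

```text
{'clock': 5.4, 'joint_pos': array([  6.6691,  26.5212, -18.6572,   0.0119, -44.953 , -98.949 ]), 'qvel': array([-0.341 , -1.7749,  0.8829, -0.0051, -0.5236,  0.0975]), 'tau': array([ -0.0563, -56.7159,  21.0942,   5.0429,   0.1219,  -0.0074]), 'tool_pos': array([ 0.6128, -0.1215,  0.0302]), 'orientation': array([-179.8716,    0.0287,   87.7285]), 'force': array([ 0.1643, -0.5791,  0.5604]), 'moment': array([ 0.0036, -0.0324,  0.0038]), 'opening': 0.050197666912591046}
```

View pics/s3.png

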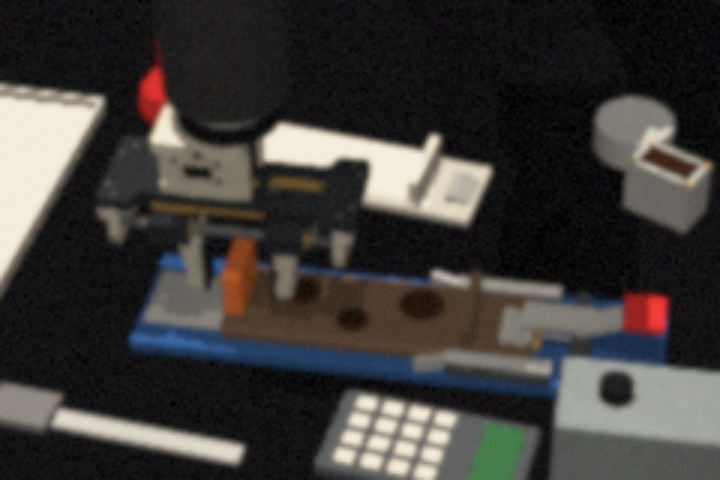

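Request:
{"api": "apply_moves", "payload": {"motion": [[[0,0,0],0],[[0,0,0],0],[[0,0,0],0],[[0,0,0],0],[[0,0,0],0],[[0,0,0],0],[[0,0,0],0]], "hand": 0}}

```text
clock: 6.15
tool_pos: [0.6132, -0.1226, 0.0311]
orientation: [180.0, 0.0, 87.6]
force: [-1.6, -2.4, 4.2]
opening: 0.0158
```

Request:
{"api": "apply_moves", "payload": {"motion": [[[-0.08,-2,0],0],[[-0.17,-4,0],0],[[-0.25,-6,0],0],[[-0.34,-8,0],0],[[-0.42,-10,0],0],[[-0.44,-10.5,0],0],[[-0.44,-10.5,0],0],[[-0.44,-10.5,0],0]]}}

```text
clock: 6.95
tool_pos: [0.6093, -0.2277, 0.031]
orientation: [179.9, 0.0, 87.6]
force: [1.1, -3.8, 3.1]
opening: 0.016
```

Request:
{"api": "apply_moves", "payload": {"motion": [[[0,0,1],0],[[0,0,3],0],[[0,0,6],0],[[0,0,10],0],[[0,0,12],0],[[0,0,12],0],[[0,0,12],0]]}}

```text
clock: 7.65
tool_pos: [0.6082, -0.2264, 0.1504]
orientation: [-180.0, -0.1, 87.7]
force: [-0.1, 0.8, -3.4]
opening: 0.0162
```

```bash
python3 - <<'E'
from h import *
from meas import *
im,d,W,m,T=grab('scene'); cv2.imwrite('pics/s4.png',im)
tw=box(W,(.3,.7),(-.5,-.26),(.009,.020))&seg(im,'grey'); rep('traywalls scene',W,tw)
im,d,W,m,T=grab('side'); cv2.imwrite('pics/d4.png',im)
tw=box(W,(.3,.7),(-.5,-.26),(.009,.020))&seg(im,'grey'); rep('traywalls side',W,tw)
E
python3 - <<'E'
import sys; sys.path.insert(0,'.')
E
python3 wr.py 4
```

```text
traywalls scene 492 mean [ 0.5603 -0.389   0.0126] med [ 0.5942 -0.4046  0.0123] rect [ 504.6 -400.6] [184.4 302.3] 85.0
traywalls side 408 mean [ 0.5054 -0.3711  0.0124] med [ 0.507  -0.3596  0.0124] rect [ 503.5 -375. ] [136.7 302.8] 85.5
```

View pics/s4.png

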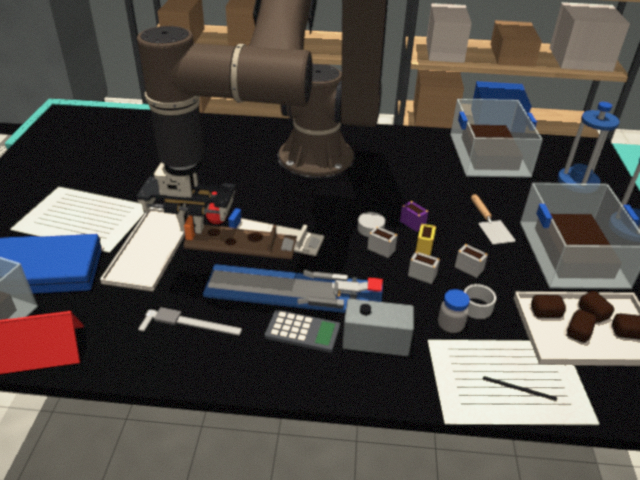

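View pics/w4.png

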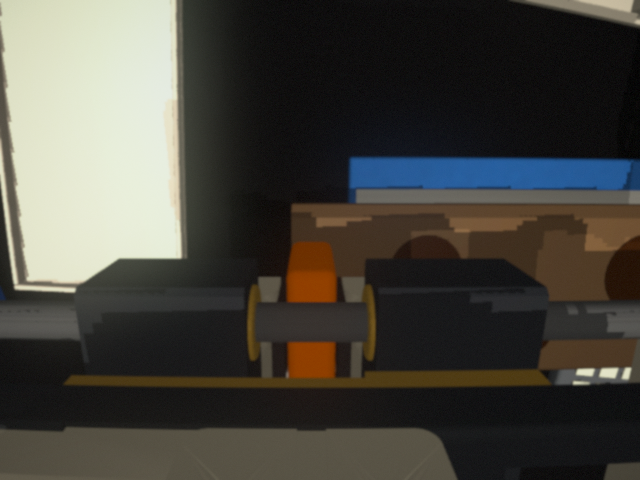

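Run:
```python
from meas import *
z=np.load('pics/w4.npz'); W=z['W'];im=z['im']
t=box(W,(.3,.7),(-.5,-.26),(-.003,.022))&seg(im,'grey'); P=W[t]
rep('tray',W,t)
for x in np.arange(.42,.65,.03):
    q=P[np.abs(P[:,0]-x)<.008]
    if len(q): print(round(x,2),q[:,1].min().round(4),q[:,1].max().round(4))
for y in np.arange(-.44,-.30,.02):
    q=P[np.abs(P[:,1]-y)<.006]
    if len(q): print('y',round(y,2),q[:,0].max().round(4))
```

```text
tray 51496 mean [ 0.5394 -0.3792  0.0037] med [ 0.5375 -0.3801  0.0032] rect [ 552.  -382.8] [149.8 213.7] 85.1
0.45 -0.4333 -0.3057
0.48 -0.4375 -0.3059
0.51 -0.4408 -0.3058
0.54 -0.4447 -0.3074
0.57 -0.459 -0.3093
0.6 -0.4616 -0.3123
0.63 -0.4646 -0.3208
y -0.44 0.6543
y -0.42 0.6564
y -0.4 0.6473
y -0.38 0.6339
y -0.36 0.628
y -0.34 0.6288
y -0.32 0.6302
y -0.3 0.51
```

Request:
{"api": "apply_moves", "payload": {"motion": [[[0.1,-1.5,0],8.5],[[0.2,-3,0],17],[[0.3,-4.5,0],25.5],[[0.4,-6,0],34],[[0.5,-7.5,0],42.5],[[0.5,-9,0],51],[[0.6,-10.5,0],59.5],[[0.6,-12,0],68],[[0.7,-13.5,0],76.5],[[0.8,-15,0],85]]}}

```text
clock: 8.8
tool_pos: [0.6162, -0.3775, 0.1488]
orientation: [179.9, -0.1, 173.0]
force: [-0.4, -0.2, -2.0]
opening: 0.0157
```

Request:
{"api": "apply_moves", "payload": {"motion": [[[0,-0.5,0],2.7],[[0,-0.5,-4],2.7],[[0,-0.5,-8],2.7],[[0,-0.5,-9],2.7],[[0,-0.5,-9],2.7],[[0,-0.5,-9],2.7],[[0,-0.5,-9],2.7]]}}

```text
clock: 9.5
tool_pos: [0.6183, -0.3828, 0.0631]
orientation: [-179.9, 0.2, 175.4]
force: [0.4, 0.8, -1.5]
opening: 0.0159
```

Run:
```python
from h import *
im,d,W,m,T=grab('scene'); cv2.imwrite('pics/s5.png',cv2.resize(im[160:340,60:300],None,fx=3,fy=3))
im,d,W,m,T=grab('side'); cv2.imwrite('pics/d5.png',cv2.resize(im[100:280,280:520],None,fx=3,fy=3))
```

```text
(no output)
```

View pics/s5.png

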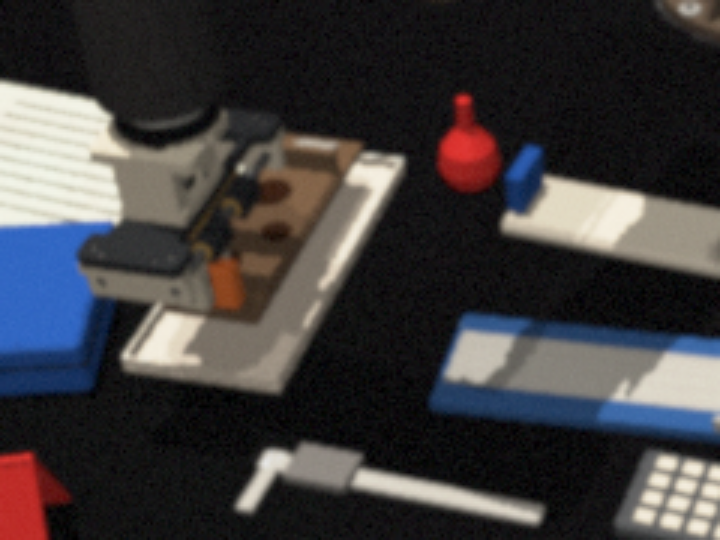

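View pics/d5.png

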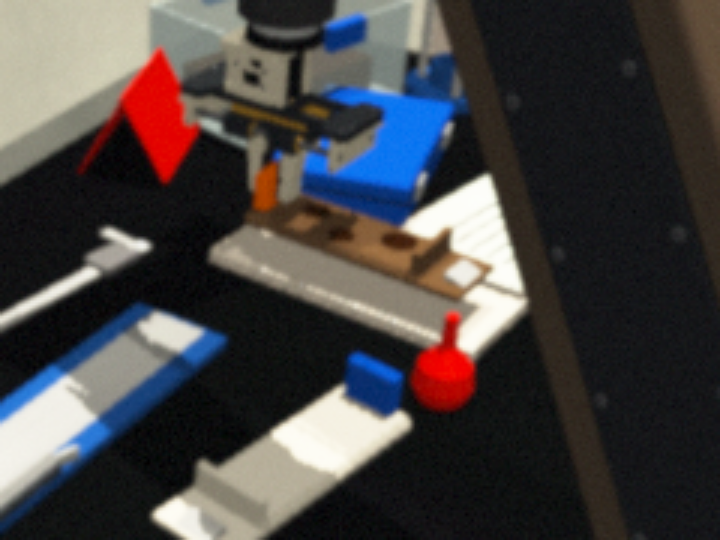

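Request:
{"api": "apply_moves", "payload": {"motion": [[[0,0,-2],0],[[0,0,-3],0],[[0,0,-3.4],0],[[0,0,-3.6],0],[[0,0,-3.6],0],[[0,0,-3.6],0],[[0,0,-3.6],0]]}}

```text
clock: 10.3
tool_pos: [0.6171, -0.3825, 0.0253]
orientation: [-180.0, 0.0, 175.3]
force: [0.2, -0.2, -3.1]
opening: 0.0161
```

Request:
{"api": "apply_moves", "payload": {"motion": [[[0,0,-0.2],0],[[0,0,-0.3],0],[[0,0,-0.3],0],[[0,0,-0.3],0]]}}

```text
clock: 10.7
tool_pos: [0.6173, -0.3825, 0.0231]
orientation: [-180.0, 0.1, 175.4]
force: [-0.6, 1.9, 4.5]
opening: 0.0156
```

Request:
{"api": "apply_moves", "payload": {"motion": [[[0,0,0],0],[[0,0,0],0],[[0,0,0],0],[[0,0,0],0],[[0,0,0],0],[[0,0,4],0],[[0,0,8],0],[[0,0,12],0]], "hand": 5}}

```text
clock: 11.5
tool_pos: [0.6165, -0.3823, 0.1427]
orientation: [180.0, -0.1, 175.4]
force: [0.3, -0.2, 0.1]
opening: 0.05
```

Request:
{"api": "apply_moves", "payload": {"motion": [[[-1,2.8,5],-8.5],[[-3,5.6,10],-17],[[-5,8.4,13],-25.5],[[-6.5,11.2,13],-34],[[-8,14,13],-42.5],[[-10,16.8,13],-51],[[-11.5,19.6,13],-59.5],[[-13,22.4,13],-68],[[-14.5,25.2,13],-76.5],[[-15.7,28,13],-85]]}}

```text
clock: 12.5
tool_pos: [0.4588, -0.1014, 0.2719]
orientation: [180.0, -0.0, 90.0]
force: [0.6, -0.7, 1.0]
opening: 0.05
```

Request:
{"api": "apply_moves", "payload": {"motion": [[[0,0,0],-8.5],[[0,0,0],-11],[[0,0,0],-11],[[0,0,0],-11]]}}

```text
clock: 12.9
tool_pos: [0.4597, -0.1023, 0.2717]
orientation: [180.0, -0.0, 79.4]
force: [0.4, -0.5, 0.2]
opening: 0.0502
```

```bash
python3 wr.py 6
python3 - <<'E'
from meas import *
im,d,W,m,T=grab('side'); cv2.imwrite('pics/d6.png',im)
o=box(W,(.3,.72),(-.48,-.25),(.003,.1)); 
rep('orange',W,o&seg(im,'orange')&(W[...,2]>.03))
z=np.load('pics/w6.npz'); W=z['W'];im=z['im']; print(z['T'][:3,3])
nw=box(W,(.3,.56),(-.25,.15),(0.0,.1)); nw[285:]=0
rep('nhandle',W,nw&seg(im,'blue')&(W[...,2]>.045))
b=nw&seg(im,'grey')&(W[...,2]<.018)&(W[...,2]>.003)
rep('nplate',W,b)
rep('nlip',W,nw&seg(im,'grey')&(W[...,2]>.025))
E
```

```text
orange 91 mean [ 0.6119 -0.3725  0.0435] med [ 0.6104 -0.37    0.0435] rect [ 615.  -377.8] [49.3 17.2] 85.3
[ 0.3952 -0.0907  0.429 ]
nhandle 943 mean [ 0.4021 -0.1775  0.0508] med [ 0.4019 -0.1775  0.0509] rect [ 402.3 -177.9] [15.8 48.1] 79.7
nplate 17665 mean [ 0.4213 -0.0635  0.01  ] med [ 0.422  -0.068   0.0107] rect [419.4 -18.7] [135.5 348.7] 4.6
nlip 1062 mean [0.4138 0.036  0.0301] med [0.4228 0.0027 0.0304] rect [415.2  -9. ] [112.2 334.5] 7.2
```

View pics/w6.png

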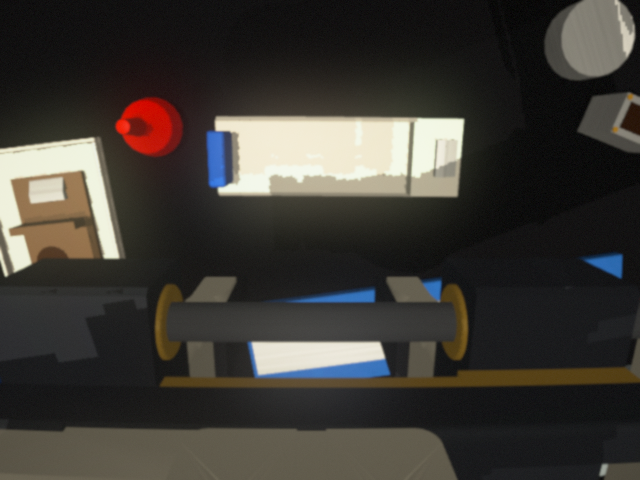

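View pics/d6.png

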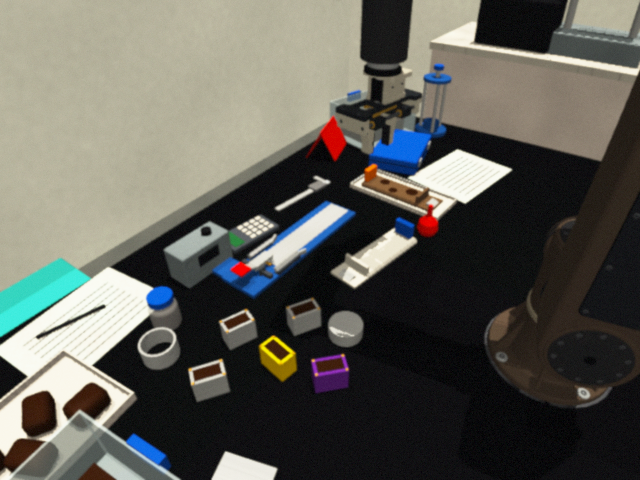

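Used plate lies in the tray. The new plate's handle is at (219,158), and the red bulb at (150,125) is close to it. I'll check the clearance to the bulb.

Run:
```python
from meas import *
z=np.load('pics/w6.npz'); W=z['W'];im=z['im']
b=box(W,(.3,.45),(-.32,-.19),(0.003,.12))&seg(im,'red'); b[285:]=0
P=rep('bulb',W,b); print('zmax',np.percentile(P[:,2],[50,90,99]))
q=P[P[:,2]>.06]; print('neck',q.mean(0)); q=P[(P[:,2]>.02)&(P[:,2]<.045)]; print(rect(q))
hc=np.array([.4023,-.1779]); 
for a in (79.2,):
    u=np.array([np.cos(np.radians(a)),np.sin(np.radians(a))]); v=np.array([-u[1],u[0]])
    D=P[:,:2]-hc; print('along max',(D@u).max(),'lat range',(D@v).min(),(D@v).max())
    print('fingerzone along max for |lat|<.012',(D@u)[np.abs(D@v)<.012].max() if (np.abs(D@v)<.012).any() else None)
s=box(W,(.3,.56),(-.19,.10),(.008,.017))&(im.max(2)>60); s[285:]=0
n,l,st,c=cv2.connectedComponentsWithStats(cv2.erode(s.astype(np.uint8),np.ones((3,3)))); k=1+st[1:,4].argmax(); rep('slab',W,l==k)
```

```text
bulb 2873 mean [ 0.3638 -0.2295  0.0434] med [ 0.3644 -0.2296  0.0407] rect [ 362.9 -235. ] [51.7 50.4] 27.8
zmax [0.0407 0.0706 0.0847]
neck [ 0.363  -0.2347  0.0768]
((362.8304443359375, -235.4215850830078), (50.76935958862305, 49.304840087890625), 31.889659881591797)
along max -0.03847000922420557 lat range 0.0008586685264838632 0.054473704770879525
fingerzone along max for |lat|<.012 -0.04526142920217106
slab 12538 mean [ 0.419  -0.0884  0.011 ] med [ 0.419  -0.0887  0.011 ] rect [418.8 -93.8] [185.8  71.1] 79.0
```

Request:
{"api": "apply_moves", "payload": {"motion": [[[-3,-4,-3],-0.3],[[-5.7,-7.6,-6],-0.3],[[-5.7,-7.6,-10],-0.3],[[-5.7,-7.6,-14],-0.3],[[-5.7,-7.6,-17],-0.3],[[-5.7,-7.6,-17],-0.3],[[-5.7,-7.6,-17],-0.3]], "hand": 3}}

```text
clock: 13.7
tool_pos: [0.403, -0.1786, 0.1021]
orientation: [-179.9, 0.0, 79.1]
force: [-0.2, -0.4, -0.5]
opening: 0.0299
```

Request:
{"api": "apply_moves", "payload": {"motion": [[[0,0,-2],0],[[0,0,-4],0],[[0,0,-6],0],[[0,0,-7.2],0],[[0,0,-7.2],0],[[0,0,-7.2],0]]}}

```text
clock: 14.3
tool_pos: [0.4043, -0.1783, 0.0312]
orientation: [179.9, -0.0, 79.1]
force: [0.4, 0.2, 0.5]
opening: 0.0301
```

Run:
```python
from h import *
im,d,W,m,T=grab('scene'); cv2.imwrite('pics/s7.png',cv2.resize(im[120:280,160:400],None,fx=3,fy=3))
```

```text
(no output)
```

View pics/s7.png

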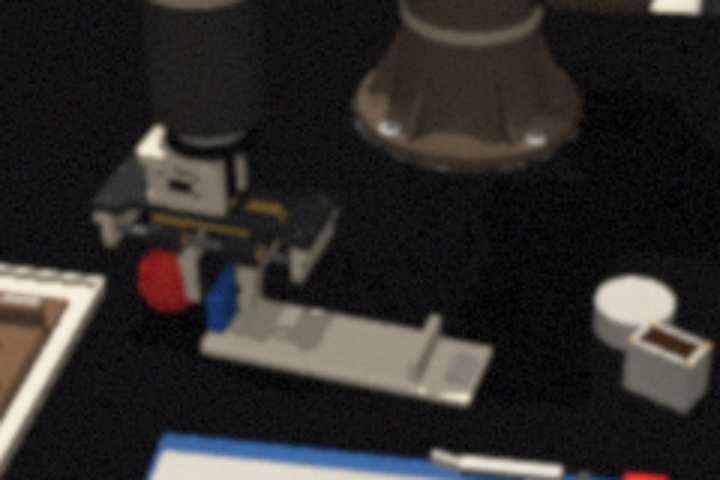

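Good, the fingers straddle the blue handle and nothing touches the bulb. I'll close and lift.

Request:
{"api": "apply_moves", "payload": {"motion": [[[0,0,-0.1],0],[[0,0,-0.1],0],[[0,0,-0.1],0],[[0,0,-0.1],0],[[0,0,-0.1],0],[[0,0,-0.1],0]], "hand": 0}}

```text
clock: 14.95
tool_pos: [0.4033, -0.1782, 0.0293]
orientation: [179.9, -0.0, 79.1]
force: [-0.6, 3.0, 7.1]
opening: 0.016
```

Request:
{"api": "apply_moves", "payload": {"motion": [[[0,0,1],0],[[0,0,3],0],[[0,0,6],0],[[0,0,9],0],[[0,0,9],0],[[0,0,9],0]]}}

```text
clock: 15.55
tool_pos: [0.4027, -0.1782, 0.1193]
orientation: [179.9, -0.0, 79.0]
force: [0.6, -0.7, -3.2]
opening: 0.0159
```

Run:
```python
from meas import *
im,d,W,m,T=grab('scene'); cv2.imwrite('pics/s8.png',cv2.resize(im[120:280,160:400],None,fx=3,fy=3))
```

```text
(no output)
```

View pics/s8.png

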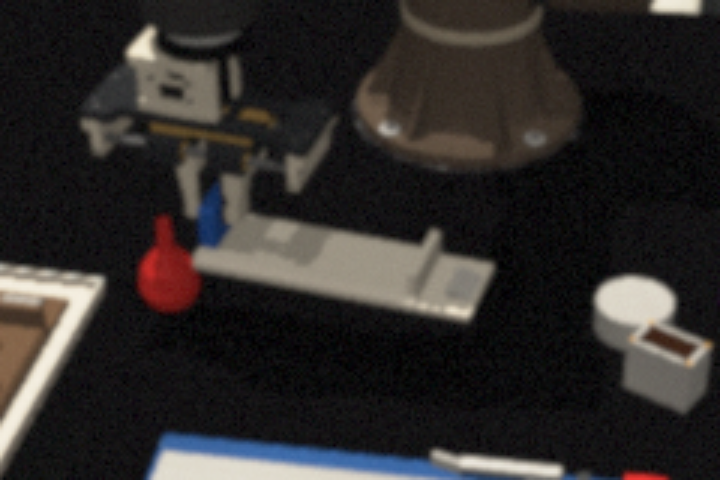

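Request:
{"api": "apply_moves", "payload": {"motion": [[[4,-1,1],2],[[8,-2,1],4],[[12,-3,1],6],[[16,-3.8,1],8],[[20,-4.2,1],8.6],[[20.7,-4.2,0],8.6],[[20.7,-4.2,-3],8.6],[[20.7,-4.2,-6],8.6],[[20.7,-4.2,-6.5],8.6],[[20.7,-4.2,-6.5],8.6]]}}

```text
clock: 16.6
tool_pos: [0.6082, -0.2202, 0.0517]
orientation: [-179.7, 0.0, 87.6]
force: [0.5, 0.1, -1.7]
opening: 0.0158
```

Request:
{"api": "apply_moves", "payload": {"motion": [[[0,0,-0.6],0],[[0,0,-0.9],0],[[0,0,-0.9],0],[[0,0,-0.9],0]]}}

```text
clock: 17.0
tool_pos: [0.6102, -0.2203, 0.0455]
orientation: [179.9, 0.0, 87.6]
force: [-0.0, -0.4, -2.6]
opening: 0.0153
```

```bash
python3 wr.py 9;python3 - <<'E'
from h import *
im,d,W,m,T=grab('scene'); cv2.imwrite('pics/s9.png',cv2.resize(im[180:340,160:400],None,fx=3,fy=3))
E
```

```text
(no output)
```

View pics/w9.png

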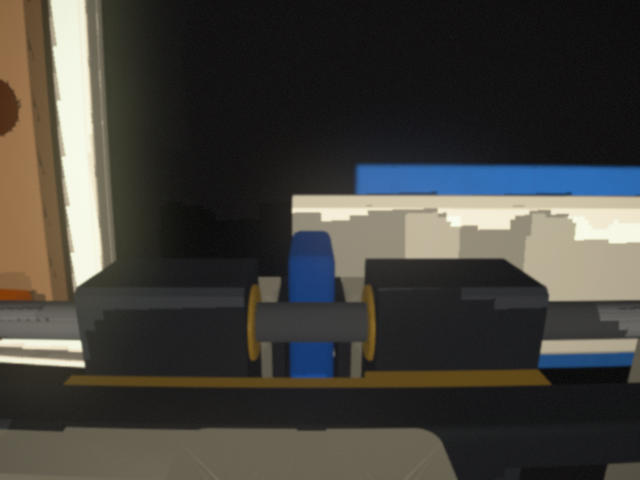

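View pics/s9.png

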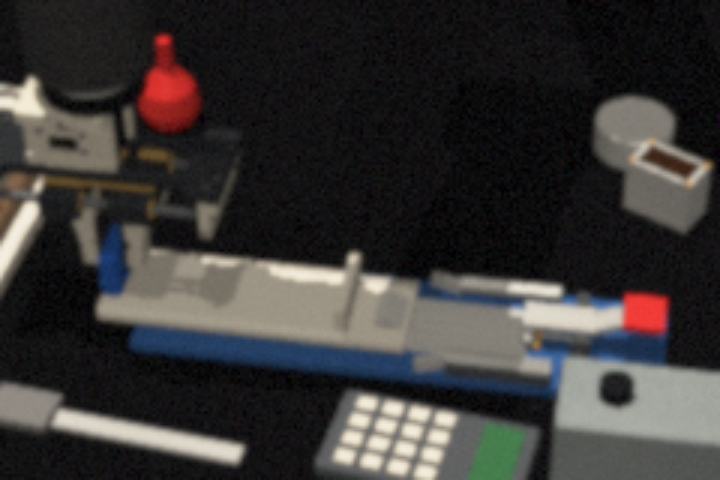

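Run:
```python
from meas import *
z=np.load('pics/w9.npz'); W=z['W'];im=z['im']
s=box(W,(.5,.66),(-.24,.05),(.004,.06)); s[285:]=0
P=W[s&seg(im,'grey')]; B=W[s&seg(im,'blue')&(W[...,2]<.02)]
for y in np.arange(-.20,-.05,.02):
    q=P[np.abs(P[:,1]-y)<.005]; b=B[np.abs(B[:,1]-y)<.005]
    c=.6187+.042*(y+.0065); i=q[:,0].argmin()
    print(round(y,2),'plate edge off',round((q[i,0]-c)*1000,1),'z',q[i,2].round(4),'zmed',np.median(q[:,2]).round(4),'bed edge off',round((b[:,0].min()-c)*1000,1) if len(b) else None)
```

```text
-0.2 plate edge off -38.8 z 0.0232 zmed 0.027 bed edge off -51.1
-0.18 plate edge off -38.7 z 0.023 zmed 0.0268 bed edge off -51.6
-0.16 plate edge off -38.8 z 0.0232 zmed 0.0268 bed edge off -51.1
-0.14 plate edge off -38.6 z 0.0234 zmed 0.0267 bed edge off -51.2
-0.12 plate edge off -38.6 z 0.024 zmed 0.0267 bed edge off -51.4
-0.1 plate edge off -38.6 z 0.0225 zmed 0.0266 bed edge off -51.2
-0.08 plate edge off -38.7 z 0.0223 zmed 0.0266 bed edge off -51.4Traceback (most recent call last):
  File "<stdin>", line 7, in <module>
ValueError: attempt to get argmin of an empty sequence
```

Request:
{"api": "apply_moves", "payload": {"motion": [[[0.13,0,-0.1],0],[[0.13,0,-0.2],0],[[0.13,0,-0.25],0],[[0.13,0,-0.3],0],[[0.13,0,-0.3],0]]}}

```text
clock: 17.6
tool_pos: [0.6111, -0.2203, 0.0417]
orientation: [180.0, 0.0, 87.6]
force: [-0.1, -0.5, -2.4]
opening: 0.0158
```

Request:
{"api": "apply_moves", "payload": {"motion": [[[0,0,-0.1],0],[[0,0,-0.1],0],[[0,0,-0.1],0]]}}

```text
clock: 17.9
tool_pos: [0.6113, -0.2204, 0.0414]
orientation: [180.0, 0.0, 87.7]
force: [-3.1, 1.3, 5.5]
opening: 0.0158
```

Request:
{"api": "apply_moves", "payload": {"motion": [[[0.06,1.5,0.05],0],[[0.13,3,0.05],0],[[0.19,4.5,0.05],0],[[0.25,6,0.05],0],[[0.31,7.5,0.05],0],[[0.36,8.5,0.05],0],[[0.36,8.5,0.05],0],[[0.36,8.5,0.05],0]]}}

```text
clock: 18.7
tool_pos: [0.6152, -0.134, 0.0414]
orientation: [180.0, -0.1, 87.7]
force: [-1.0, 4.8, 4.5]
opening: 0.0153
```

Run:
```python
from h import *
im,d,W,m,T=grab('scene'); cv2.imwrite('pics/s10.png',cv2.resize(im[180:340,190:430],None,fx=3,fy=3))
```

```text
(no output)
```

View pics/s10.png

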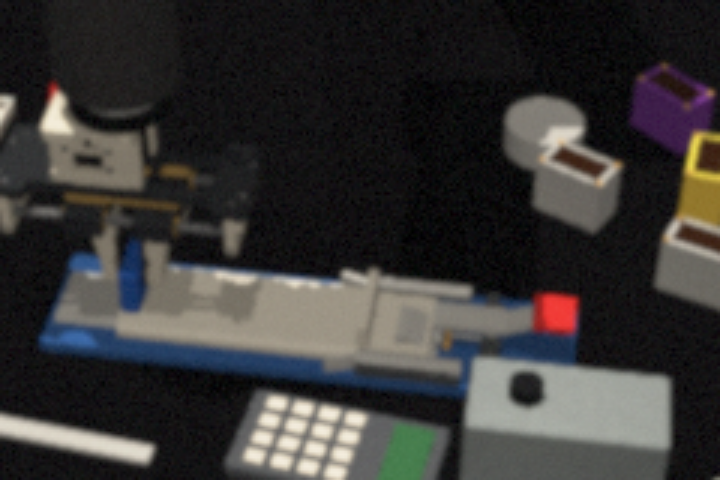

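Request:
{"api": "apply_moves", "payload": {"motion": [[[0.03,0.8,0.0],0],[[0.07,1.6,0.0],0],[[0.1,2.4,0.0],0],[[0.13,3.0,0.0],0],[[0.15,3.5,0.0],0],[[0.16,3.7,0.0],0],[[0.16,3.8,0.0],0],[[0.16,3.8,0.0],0]]}}

```text
clock: 19.55
tool_pos: [0.6158, -0.0993, 0.0414]
orientation: [-179.9, 0.1, 87.6]
force: [-0.3, -11.6, 5.6]
opening: 0.0159
```

Run:
```python
from h import *
im,d,W,m,T=grab('scene'); cv2.imwrite('pics/s11.png',cv2.resize(im[180:340,190:430],None,fx=3,fy=3))
```

```text
(no output)
```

View pics/s11.png

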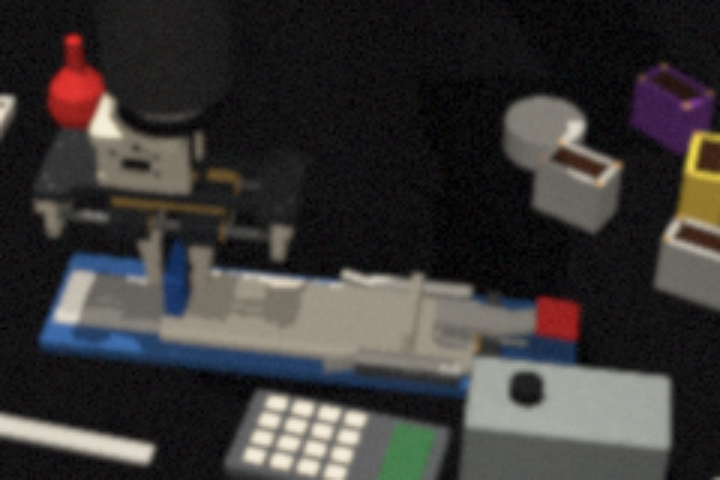

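Request:
{"api": "apply_moves", "payload": {"motion": [[[0.01,0.2,0.0],0],[[0.02,0.4,0.0],0],[[0.02,0.5,0.0],0],[[0.02,0.5,0.0],0]]}}

```text
clock: 20.0
tool_pos: [0.6159, -0.0951, 0.0414]
orientation: [-179.9, 0.2, 87.6]
force: [0.1, -15.1, 4.6]
opening: 0.0157
```

Request:
{"api": "apply_moves", "payload": {"motion": [[[-0.02,-0.4,0.0],0],[[-0.02,-0.4,0.0],0],[[-0.02,-0.4,0.0],0]]}}

```text
clock: 20.3
tool_pos: [0.6163, -0.0974, 0.0414]
orientation: [180.0, 0.1, 87.6]
force: [0.8, -7.0, 4.9]
opening: 0.0159
```

Request:
{"api": "apply_moves", "payload": {"motion": [[[0,0,0],0],[[0,0,0],0],[[0,0,0],0],[[0,0,0],0],[[0,0,5],0],[[0,0,10],0],[[0,0,15],0],[[0,5,20],0],[[0,10,23],0],[[0,10,23],0]], "hand": 5}}

```text
clock: 21.3
tool_pos: [0.6169, 0.0059, 0.2744]
orientation: [179.8, -0.1, 87.7]
force: [0.3, 0.1, 0.1]
opening: 0.0499
```

```bash
python3 wr.py 12
cat > m12.py <<'E'
from meas import *
import sys
z=np.load(f'pics/w{sys.argv[1]}.npz'); W=z['W'];im=z['im']
top=np.zeros((480,640),bool); top[:285]=1
st=box(W,(.5,.75),(-.25,.25),(0.0,.1))&top
rep('pad',W,st&seg(im,'red')&(W[...,2]>.047))
rep('nhandle',W,st&seg(im,'blue')&(W[...,2]>.055))
rep('lip',W,box(W,(.55,.68),(.05,.12),(.040,.05))&top)
rep('slab',W,box(W,(.56,.68),(-.08,.07),(.019,.0275))&top)
E
python3 m12.py 12
```

```text
pad 1276 mean [0.6264 0.1888 0.0508] med [0.6263 0.1888 0.0509] rect [626.9 189.6] [32.2 35. ] 88.1
nhandle 744 mean [ 0.6156 -0.0977  0.063 ] med [ 0.6158 -0.0977  0.0629] rect [615.8 -98.9] [15.3 48.3] 88.4
lip 670 mean [0.6223 0.0829 0.0429] med [0.622  0.0828 0.0429] rect [622.9  83. ] [ 8.4 68.2] 87.4
slab 12650 mean [ 0.6179 -0.0004  0.0229] med [0.6172 0.0021 0.023 ] rect [620.7  -5. ] [150.1 105.9] 89.9
```

View pics/w12.png

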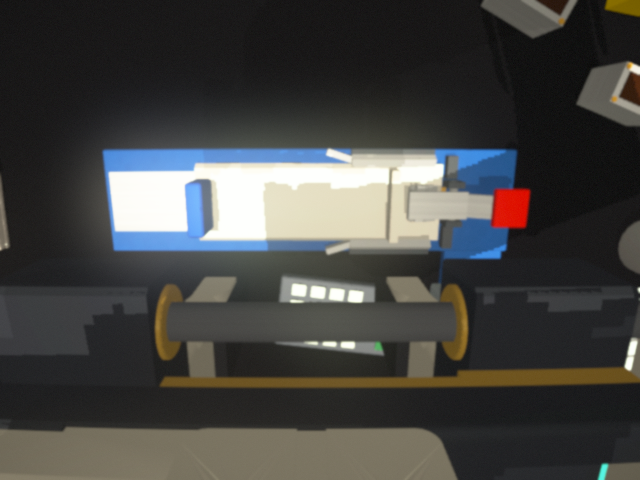

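The clean plate is home: handle at (199,208), and the catch's pad height reads 50.8 mm, the same as at rest. Now I'll look at the moulds.

Request:
{"api": "apply_moves", "payload": {"motion": [[[-1,5,2],0],[[-1,10,3],0],[[-1,15,3],0],[[-1,20,3],0],[[-1,25,3],0],[[-1,30,3],0],[[-1,31,3],0],[[-1,31,3],0],[[-1,31,3],0]], "hand": 8.6}}

```text
clock: 22.25
tool_pos: [0.606, 0.3137, 0.3006]
orientation: [-180.0, 0.0, 87.7]
force: [-0.3, 0.2, 0.2]
opening: 0.0854
```

```bash
cat > mould.py <<'E'
from meas import *
import sys
def run(k,lo=.043,hi=.056,area=((.3,.7),(-.1,.6))):
    z=np.load(f'pics/w{k}.npz'); W=z['W'];im=z['im']
    ms=box(W,*area,(lo,hi)); ms[285:]=0
    n,lab,st,c=cv2.connectedComponentsWithStats(ms.astype(np.uint8))
    for i in range(1,n):
        if st[i,4]<150: continue
        P=W[lab==i]; r=rect(P); (a,b)=r[1]; ang=r[2] if a>b else r[2]+90
        s=np.median(cv2.cvtColor(im,cv2.COLOR_BGR2HSV)[lab==i],0)
        print('px',c[i].round(),'n',st[i,4],'c',np.round(r[0],1),'size',np.round(sorted(r[1]),1),'long',round(ang,1),round(ang+180,1),'hsv',s,'z',np.median(P[:,2]).round(4))
if __name__=='__main__': run(sys.argv[1])
E
python3 wr.py 13; python3 mould.py 13
```

```text
px [188.  25.] n 2781 c [440.2 208. ] size [36.4 61.2] long 60.4 240.4 hsv [ 14.  88. 113.] z 0.0496
px [307.  14.] n 1159 c [435.9 315.6] size [25.3 35.8] long 80.4 260.4 hsv [ 25. 255. 147.] z 0.0495
px [429.  69.] n 2814 c [488.4 426.3] size [37.5 60.9] long 55.3 235.3 hsv [ 16.5  79.  113. ] z 0.0495
px [303. 118.] n 2502 c [527.6 308.5] size [36.4 59.6] long 68.1 248.1 hsv [ 14.  94. 121.] z 0.0495
px [ 85. 211.] n 174 c [608.4  84.3] size [ 9.3 38.2] long 177.5 357.5 hsv [ 34.  26. 236.] z 0.0436
px [576. 211.] n 475 c [628.2 580.3] size [30.5 41. ] long 96.1 276.1 hsv [ 11. 194.  67.] z 0.0435
px [188. 227.] n 1237 c [627.  188.2] size [36.4 36.8] long 177.7 357.7 hsv [  1. 206. 238.] z 0.0509
px [360. 257.] n 547 c [669.5 362.3] size [33.8 59. ] long 103.2 283.2 hsv [ 19.  29. 103.] z 0.051
```

View pics/w13.png

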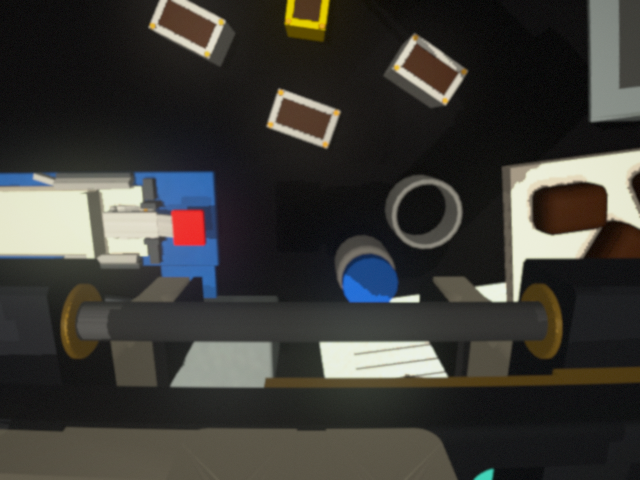

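Grey moulds at (188,25), (303,118) and (429,69); yellow look-alike at (307,14). I'll pick the middle one first.

Run:
```python
from h import *
from plant import ctrl
o=ctrl.get_obs(); print(o['tool_pos'],o['joint_pos'],o['orientation'])
```

```text
[0.6062 0.313  0.301 ] [  43.6361   19.3776    8.5282    0.003   -79.1831 -136.0058] [-179.9795    0.0255   87.6308]
```

Request:
{"api": "apply_moves", "payload": {"motion": [[[-4,-0.3,-5],-8],[[-7.9,-0.6,-10],-16],[[-7.9,-0.6,-15],-19.6],[[-7.9,-0.6,-19],-19.6],[[-7.9,-0.6,-20],-19.6],[[-7.9,-0.6,-20],-19.6],[[-7.9,-0.6,-20],-19.6]]}}

```text
clock: 23.0
tool_pos: [0.5282, 0.3071, 0.1024]
orientation: [180.0, -0.0, 68.0]
force: [0.6, -0.0, 1.0]
opening: 0.086
```

Request:
{"api": "apply_moves", "payload": {"motion": [[[0,0.1,-3],0],[[0,0.1,-6],0],[[0,0.1,-8],0],[[0,0.1,-8.7],0],[[0,0.1,-8.7],0],[[0,0.1,-8.7],0]]}}

```text
clock: 23.6
tool_pos: [0.5286, 0.3096, 0.0161]
orientation: [179.9, -0.1, 68.0]
force: [-0.1, -0.4, -0.3]
opening: 0.0862
```

Request:
{"api": "apply_moves", "payload": {"motion": [[[0,0.1,0],0],[[0,0.1,0],0],[[0,0.1,0],0],[[0,0.1,0],0],[[0,0.1,0],0],[[0,0.1,0],0]], "hand": 4}}

```text
clock: 24.2
tool_pos: [0.5274, 0.3098, 0.0145]
orientation: [180.0, -0.0, 68.1]
force: [-2.0, 0.4, 4.6]
opening: 0.0598
```

Request:
{"api": "apply_moves", "payload": {"motion": [[[0,0,3],0],[[0,0,7],5],[[1,-2,11],13.5],[[2,-5,12],22],[[3,-8,12],30.5],[[4,-11,12],39],[[5,-14,12],47.5],[[6,-17,12],56],[[7,-20,12],64.5],[[8,-23,12],73]]}}

```text
clock: 25.2
tool_pos: [0.607, 0.0784, 0.1334]
orientation: [-179.9, -0.1, 141.4]
force: [0.5, 0.2, -2.5]
opening: 0.0599
```

Request:
{"api": "apply_moves", "payload": {"motion": [[[1.4,-2.5,0],8.5],[[1.4,-2.5,0],17],[[1.4,-2.5,0],25.5],[[1.4,-2.5,0],34],[[1.4,-2.5,0],36.5],[[1.4,-2.5,-3],36.5],[[1.4,-2.5,-5],36.5],[[1.4,-2.5,-5],36.5],[[1.4,-2.5,-5],36.5]]}}

```text
clock: 26.1
tool_pos: [0.6211, 0.0546, 0.0839]
orientation: [-180.0, -0.1, 177.6]
force: [0.9, 0.7, -2.1]
opening: 0.0597
```

```bash
python3 wr.py 14
python3 - <<'E'
from h import *
from plant import ctrl
o=ctrl.get_obs(); print(o['tool_pos'],o['orientation'],o['joint_pos'])
im,d,W,m,T=grab('scene'); cv2.imwrite('pics/s14.png',cv2.resize(im[160:340,230:470],None,fx=3,fy=3))
E
```

```text
[0.6218 0.0547 0.0848] [-179.9895    0.0274  177.5598] [ 22.9415  22.7539 -16.095    0.0273 -51.1308 -25.3988]
```

View pics/s14.png

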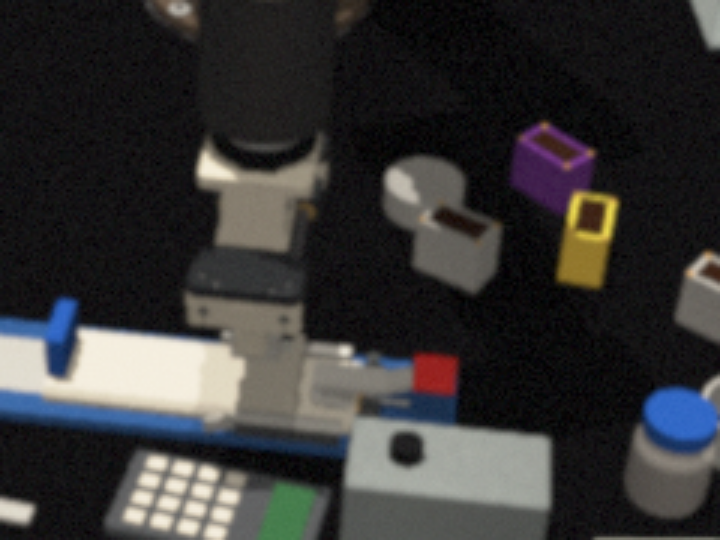

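View pics/w14.png

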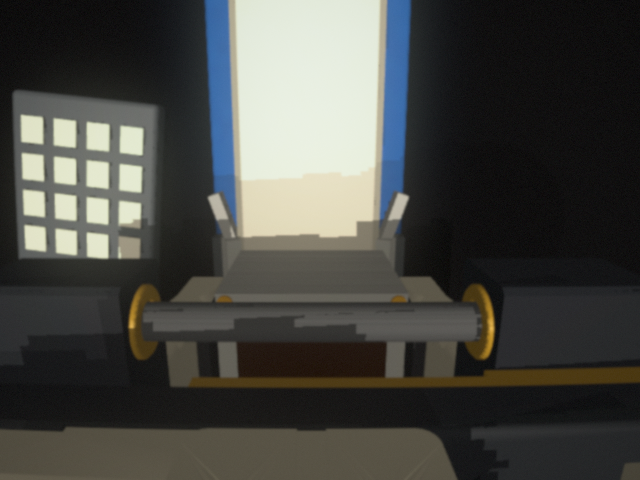

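Request:
{"api": "apply_moves", "payload": {"motion": [[[0,0,-2],0],[[0,0,-3.5],0],[[0,0,-4.3],0],[[0,0,-4.5],0],[[0,0,-4.5],0],[[0,0,-4.5],0]]}}

```text
clock: 26.8
tool_pos: [0.622, 0.0549, 0.0402]
orientation: [180.0, 0.1, 177.6]
force: [0.3, -0.0, -2.6]
opening: 0.0601
```

Request:
{"api": "apply_moves", "payload": {"motion": [[[0,0,-0.1],0],[[0,0,-0.15],0],[[0,0,-0.15],0]]}}

```text
clock: 27.1
tool_pos: [0.6218, 0.0549, 0.0386]
orientation: [180.0, 0.1, 177.6]
force: [-0.8, 1.0, 4.3]
opening: 0.0601
```

Contact with the plate. Now I'll slide it towards the lip until there is a side force.

Request:
{"api": "apply_moves", "payload": {"motion": [[[0.01,0.2,0.03],0],[[0.02,0.4,0.03],0],[[0.03,0.6,0.03],0],[[0.03,0.7,0.03],0],[[0.03,0.7,0.03],0]]}}

```text
clock: 27.6
tool_pos: [0.622, 0.0607, 0.0386]
orientation: [-179.9, 0.0, 177.6]
force: [0.1, -8.1, 5.7]
opening: 0.0597
```

Request:
{"api": "apply_moves", "payload": {"motion": [[[0,-0.05,0],0],[[0,-0.05,0],0],[[0,-0.05,0],0],[[0,-0.05,0],0],[[0,-0.05,0],0],[[0,-0.05,4],0],[[0,-0.05,8],0],[[0,0,12],0],[[0,0,12],0]], "hand": 8.6}}

```text
clock: 28.5
tool_pos: [0.625, 0.0626, 0.1645]
orientation: [179.8, 0.6, 177.6]
force: [-0.8, 0.2, -0.1]
opening: 0.086
```

```bash
cat > chk.py <<'E'
from meas import *
import sys
for cam in ['scene','side']:
    im,d,W,m,T=grab(cam); cv2.imwrite(f'pics/{cam}_{sys.argv[1]}.png',im)
    ms=box(W,(.36,.66),(.1,.6),(.042,.058)); n,lab,st,c=cv2.connectedComponentsWithStats(ms.astype(np.uint8))
    for k in range(1,n):
        if st[k,4]>60: rep(f'{cam} m{k} px{c[k].round()} col{np.median(im[lab==k],0)}',W,lab==k)
    ms=box(W,(.55,.69),(-.12,.09),(.065,.08)); rep(cam+' placed',W,ms)
E
python3 chk.py 15
```

```text
scene m1 px[426. 233.] col[ 42. 112. 136.] 237 mean [0.4249 0.3165 0.0488] med [0.4249 0.3166 0.049 ] rect [421.9 317.1] [35.6 68.7] 79.8
scene m3 px[382. 235.] col[74. 82. 89.] 263 mean [0.4456 0.2058 0.0487] med [0.4457 0.2057 0.0489] rect [442.  206.2] [63.  45.1] 59.8
scene m5 px[472. 254.] col[103.  113.  117.5] 294 mean [0.4938 0.425  0.0483] med [0.4943 0.4252 0.0484] rect [491.4 425.5] [60.7 44.5] 56.6
scene m7 px[373. 285.] col[ 34.  35. 147.] 190 mean [0.6325 0.1869 0.05  ] med [0.6332 0.1876 0.0506] rect [630.8 185.4] [43.8 38.4] 1.4
scene m17 px[548. 300.] col[22. 35. 61.] 204 mean [0.6307 0.5783 0.0443] med [0.6301 0.5781 0.0441] rect [630.7 576.6] [43.1 47. ] 1.8
scene placed 336 mean [0.6273 0.0554 0.0727] med [0.6283 0.0595 0.0731] rect [616.6 -11.3] [183.6  64.7] 83.7
side m1 px[241. 269.] col[  4.   8. 168.] 183 mean [0.6255 0.1909 0.0519] med [0.6251 0.1914 0.0525] rect [627.1 186.7] [42.5 35.8] 88.7
side m2 px[303. 309.] col[68. 80. 85.] 497 mean [0.439  0.2102 0.0503] med [0.4385 0.2103 0.0509] rect [440.4 208.4] [61.8 39.4] 62.1
side m3 px[170. 311.] col[ 97. 105. 109.] 111 mean [0.6561 0.3665 0.0501] med [0.6558 0.3675 0.0503] rect [655.9 366.3] [36.2  8. ] 89.8
side m12 px[277. 351.] col[  0. 121. 150.] 597 mean [0.4164 0.3206 0.0498] med [0.4156 0.3209 0.0502] rect [418.3 318.5] [36.8 62.8] 79.9
side m17 px[207. 373.] col[100. 115. 123.] 693 mean [0.4863 0.4277 0.05  ] med [0.4865 0.4277 0.0504] rect [488.8 426. ] [59.6 40.7] 55.6
side m18 px[ 86. 395.] col[14. 31. 63.] 472 mean [0.6269 0.5779 0.044 ] med [0.6261 0.5784 0.0439] rect [627.4 575.9] [41.6 47.9] 2.0
side placed 345 mean [0.6188 0.0515 0.0732] med [0.6181 0.0641 0.0746] rect [615.8 -10.7] [185.7  63.2] 84.6
```

View pics/side_15.png

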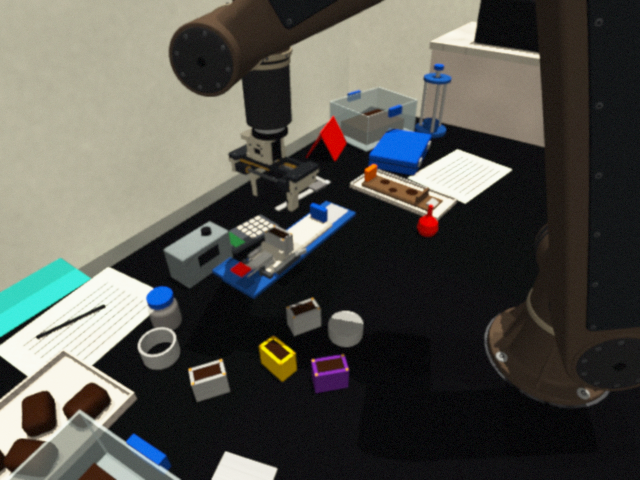

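Request:
{"api": "apply_moves", "payload": {"motion": [[[-3,2,0],8.5],[[-6,4,0],17],[[-9,6,0],25.5],[[-12,8.5,0],34],[[-15,11,0],42.5],[[-18.1,14.7,0],51],[[-18.1,14.7,-3],59.5],[[-18.1,14.7,-5],62.8],[[-18.1,14.7,-5],62.8],[[-18.1,14.7,-5],62.8]]}}

```text
clock: 29.6
tool_pos: [0.4403, 0.2083, 0.1075]
orientation: [180.0, -0.1, -119.8]
force: [0.4, -1.0, 0.8]
opening: 0.0864
```

Run:
```python
from h import *
from plant import ctrl
o=ctrl.get_obs(); print(o['tool_pos'],o['orientation'],o['joint_pos'])
im,d,W,m,T=grab('wrist'); cv2.imwrite('pics/w16.png',im)
im,d,W,m,T=grab('scene'); cv2.imwrite('pics/s16.png',cv2.resize(im[130:290,300:540],None,fx=3,fy=3))
```

```text
[0.4403 0.2083 0.1075] [ 179.9857   -0.127  -119.7626] [ 48.5122   9.6305 -31.742    0.0157 -48.7548  11.7149]
```

View pics/s16.png

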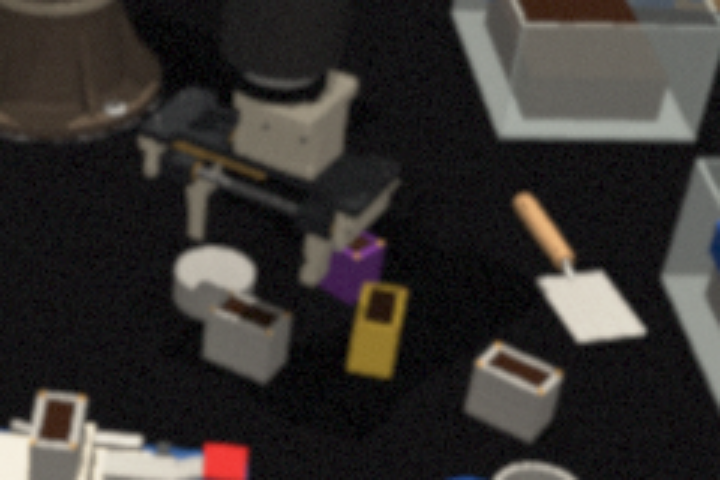

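View pics/w16.png

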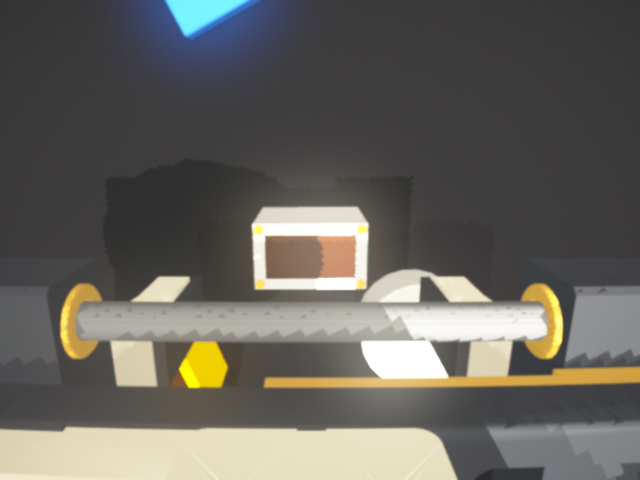

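Request:
{"api": "apply_moves", "payload": {"motion": [[[0,0,-3],0],[[0,0,-6],0],[[0,0,-8.5],0],[[0,0,-9.3],0],[[0,0,-9.3],0],[[0,0,-9.3],0]]}}

```text
clock: 30.3
tool_pos: [0.4414, 0.2092, 0.0161]
orientation: [-180.0, 0.1, -119.7]
force: [0.3, -0.3, -0.5]
opening: 0.086
```

Request:
{"api": "apply_moves", "payload": {"motion": [[[0,0,0],0],[[0,0,0],0],[[0,0,0],0],[[0,0,0],0],[[0,0,0],0],[[0,0,0],0]], "hand": 4}}

```text
clock: 30.9
tool_pos: [0.4407, 0.2088, 0.0154]
orientation: [-180.0, 0.0, -119.6]
force: [-2.0, 0.5, 6.2]
opening: 0.0597
```

Request:
{"api": "apply_moves", "payload": {"motion": [[[0,0,4],0],[[0,0,8],-2],[[2,-2,11.5],-10],[[5,-4,12.5],-18.5],[[8,-7,12.5],-27],[[11,-10,12.5],-35.5],[[14,-13,12.5],-44],[[16,-16,12.5],-52.5],[[17.9,-19.2,12.5],-61],[[17.9,-19.2,12.5],-62.8]]}}

```text
clock: 31.9
tool_pos: [0.6205, 0.0131, 0.1385]
orientation: [-179.9, -0.1, 177.0]
force: [-0.4, 0.2, -3.5]
opening: 0.0597
```

Request:
{"api": "apply_moves", "payload": {"motion": [[[0,0,0],0],[[0,0,-3],0],[[0,0,-6],0],[[0,0,-7.5],0],[[0,0,-7.5],0],[[0,0,-7.5],0]]}}

```text
clock: 32.5
tool_pos: [0.6195, 0.0173, 0.0652]
orientation: [-180.0, -0.0, 177.7]
force: [0.2, 0.5, -2.9]
opening: 0.0599
```

Run:
```python
from h import *
from plant import ctrl
o=ctrl.get_obs(); print(o['tool_pos'],o['orientation'],o['force'])
im,d,W,m,T=grab('scene'); cv2.imwrite('pics/s17.png',cv2.resize(im[180:340,230:470],None,fx=3,fy=3))
im,d,W,m,T=grab('side'); cv2.imwrite('pics/d17.png',cv2.resize(im[160:310,200:400],None,fx=3.5,fy=3.5))
```

```text
[0.6195 0.0173 0.0652] [-179.9787   -0.0198  177.6557] [ 0.1875  0.5101 -2.8588]
```

View pics/s17.png

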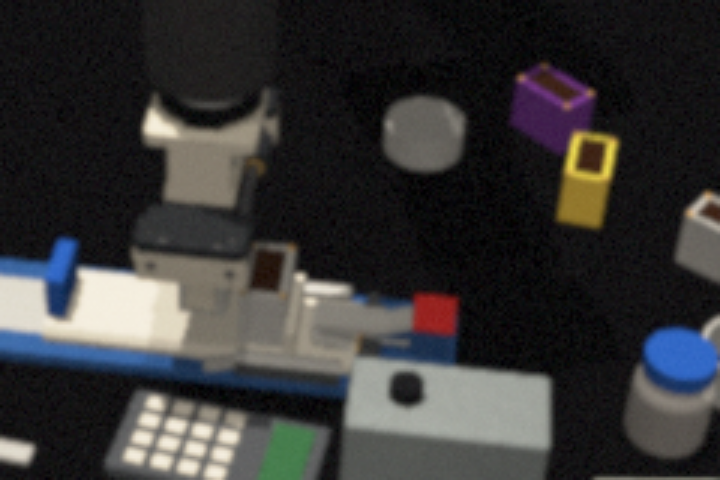

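View pics/d17.png

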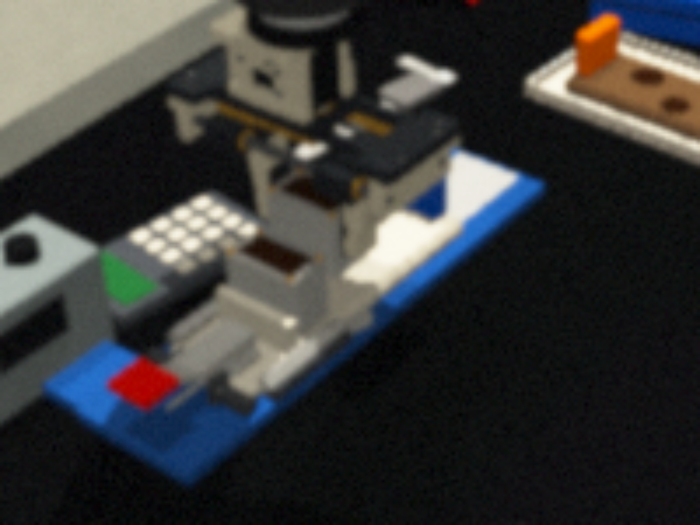

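Request:
{"api": "apply_moves", "payload": {"motion": [[[0.05,0,-1.2],0],[[0.05,0,-2.2],0],[[0.05,0,-2.5],0],[[0.05,0,-2.6],0],[[0.05,0,-2.65],0],[[0.05,0,-2.65],0]]}}

```text
clock: 33.2
tool_pos: [0.6192, 0.0166, 0.0394]
orientation: [-180.0, -0.1, 177.6]
force: [-7.7, 3.0, 10.7]
opening: 0.0601
```

Request:
{"api": "apply_moves", "payload": {"motion": [[[0.01,0.2,0.1],0],[[0.02,0.4,0.1],0],[[0.03,0.6,0.1],0],[[0.03,0.75,0.1],0],[[0.03,0.85,0.1],0],[[0.03,0.9,0.1],0],[[0.03,0.9,0.1],0]]}}

```text
clock: 33.9
tool_pos: [0.6205, 0.0258, 0.0394]
orientation: [180.0, 0.0, 177.5]
force: [0.7, -1.2, -0.8]
opening: 0.0599
```

Request:
{"api": "apply_moves", "payload": {"motion": [[[0,0.1,0],0],[[0,0.2,0],0],[[0,0.25,0],0],[[0,0.25,0],0]]}}

```text
clock: 34.3
tool_pos: [0.6204, 0.027, 0.0395]
orientation: [-179.9, -0.0, 177.5]
force: [1.5, -8.1, -1.0]
opening: 0.0597
```

Request:
{"api": "apply_moves", "payload": {"motion": [[[0,-0.03,-0.08],0],[[0,-0.03,-0.08],0]]}}

```text
clock: 34.5
tool_pos: [0.6204, 0.0269, 0.0394]
orientation: [-179.9, -0.0, 177.5]
force: [-2.1, -6.2, 5.7]
opening: 0.0597
```

Request:
{"api": "apply_moves", "payload": {"motion": [[[0,0,0],0],[[0,0,0],0],[[0,0,0],0],[[0,0,0],0],[[0,0,0],0],[[0,0,4],0],[[0,0,8],0],[[0,0,12],0],[[0,0,12],0]], "hand": 8.6}}

```text
clock: 35.4
tool_pos: [0.6239, 0.0286, 0.1652]
orientation: [179.9, 0.6, 177.6]
force: [0.1, 0.2, -0.1]
opening: 0.0863
```

```bash
python3 chk.py 18|grep -E 'm[0-9]+ |placed'
```

```text
scene m2 px[426. 233.] col[ 48. 126. 150.] 239 mean [0.4252 0.3166 0.0487] med [0.4261 0.3166 0.0489] rect [421.  317.3] [35.6 70.7] 79.8
scene m6 px[472. 254.] col[ 99. 110. 116.] 297 mean [0.4942 0.4248 0.0485] med [0.495  0.4249 0.0487] rect [491.7 425.1] [61.2 44.7] 56.6
scene m7 px[373. 285.] col[ 33.  35. 148.] 187 mean [0.6321 0.1871 0.0496] med [0.6326 0.188  0.0498] rect [629.4 185.8] [37.4 43.9] 82.9
scene m17 px[547. 300.] col[22. 35. 61.] 203 mean [0.631  0.5773 0.0444] med [0.6308 0.5772 0.0444] rect [630.9 575.3] [44.5 49.9] 2.9
scene placed 647 mean [0.6263 0.04   0.0726] med [0.6269 0.0419 0.0729] rect [621.  -12.8] [183.2  69. ] 88.7
side m1 px[241. 269.] col[  5.   9. 169.] 181 mean [0.6255 0.1909 0.0519] med [0.6253 0.1919 0.0526] rect [626.6 185.6] [42.4 37.8] 89.0
side m2 px[170. 311.] col[ 96.5 102.5 108. ] 114 mean [0.6558 0.3663 0.05  ] med [0.656  0.3667 0.0499] rect [655.4 364.1] [ 8.9 39.6] 1.2
side m13 px[277. 351.] col[  0.  140.  167.5] 594 mean [0.4165 0.3205 0.0499] med [0.4161 0.3209 0.0503] rect [418.7 318.5] [36.3 62.7] 80.0
side m17 px[207. 373.] col[100.  117.5 124.5] 698 mean [0.4863 0.4276 0.05  ] med [0.4864 0.4276 0.0505] rect [488.2 426.4] [59.8 39.6] 56.2
side m18 px[ 86. 396.] col[14. 31. 63.] 468 mean [0.6267 0.5781 0.0439] med [0.6265 0.5783 0.0438] rect [627.1 576.6] [42.4 47.2] 2.9
side placed 587 mean [0.6177 0.0422 0.0739] med [0.6166 0.0473 0.0749] rect [619.4 -10.9] [186.9  64.1] 87.7
```

View pics/scene_18.png

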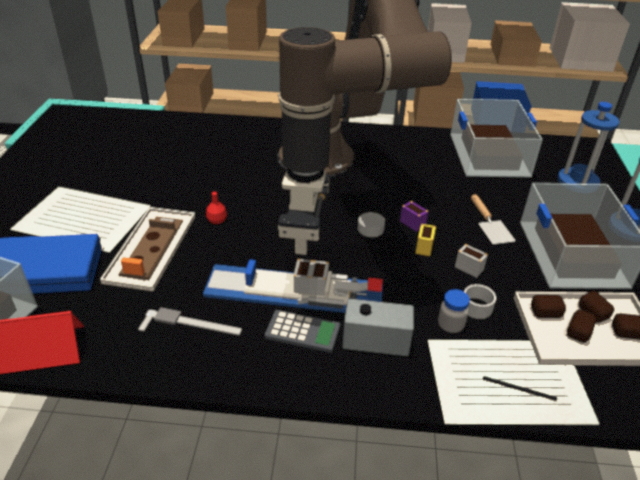

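Two are placed. The last mould is unmoved at (472,260), and I'll fetch it.

Request:
{"api": "apply_moves", "payload": {"motion": [[[-1.5,4,0],8.5],[[-3,8,0],17],[[-4.5,12.5,0],25.5],[[-6,17,0],34],[[-7.5,21.5,0],42.5],[[-9,26,0],51],[[-10.5,30.5,0],57.7],[[-12,35,0],57.7],[[-13.2,40,0],57.7],[[-13.2,40,-3],57.7]]}}

```text
clock: 36.5
tool_pos: [0.4883, 0.4347, 0.1304]
orientation: [-180.0, 0.4, -124.5]
force: [0.7, 0.1, -0.7]
opening: 0.0864
```

Request:
{"api": "apply_moves", "payload": {"motion": [[[0,0,-2],0],[[0,0,-2],0],[[0,0,-2],0]]}}

```text
clock: 36.8
tool_pos: [0.4882, 0.4274, 0.1078]
orientation: [-180.0, -0.1, -124.7]
force: [0.6, -0.2, 1.3]
opening: 0.0862
```

```bash
python3 wr.py 19; python3 mould.py 19
python3 - <<'E'
from plant import ctrl
o=ctrl.get_obs(); print(o['tool_pos'],o['orientation'],o['joint_pos'])
E
```

```text
px [542. 227.] n 4933 c [426.4 317.5] size [37.3 45.5] long 169.8 349.8 hsv [ 25. 255. 222.] z 0.0495
px [311. 252.] n 7225 c [489.2 426. ] size [35.1 59.7] long 56.0 236.0 hsv [ 13.  97. 161.] z 0.0495
[0.48876655 0.42781775 0.10893571] [-1.79975962e+02 -1.17456487e-02 -1.24757992e+02] [ 5.83842043e+01  2.34461457e+01 -1.12406416e+01  2.84021573e-02
 -5.53262616e+01 -3.15835460e+00]
```

View pics/w19.png

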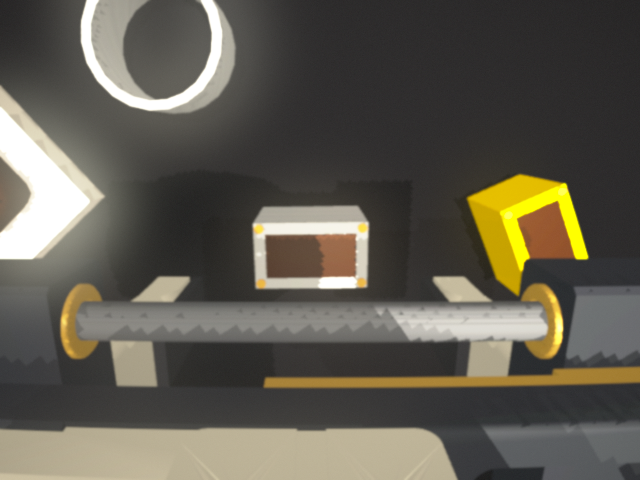

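Request:
{"api": "apply_moves", "payload": {"motion": [[[0.05,-0.15,-3],0.5],[[0.05,-0.15,-6],0.5],[[0.05,-0.15,-8.5],0.5],[[0.05,-0.15,-9.3],0.5],[[0.05,-0.15,-9.3],0.5],[[0.05,-0.15,-9.3],0.5]]}}

```text
clock: 37.45
tool_pos: [0.4898, 0.4272, 0.0174]
orientation: [-180.0, 0.1, -124.2]
force: [-0.2, 0.4, 0.5]
opening: 0.0862
```

Request:
{"api": "apply_moves", "payload": {"motion": [[[0,0,0],0],[[0,0,0],0],[[0,0,0],0],[[0,0,0],0],[[0,0,0],0],[[0,0,0],0]], "hand": 4}}

```text
clock: 38.05
tool_pos: [0.489, 0.4267, 0.0162]
orientation: [-180.0, 0.0, -124.2]
force: [-1.3, -0.9, 4.9]
opening: 0.0602
```

Request:
{"api": "apply_moves", "payload": {"motion": [[[0,0,4],0],[[0,0,8],0],[[1,-3,12],-7],[[2.5,-8,12.5],-15],[[4,-13,12.5],-23],[[5.5,-18,12.5],-31],[[7,-22.5,12.5],-39],[[8.5,-27,12.5],-47],[[9.5,-31.5,12.5],-55],[[10.5,-36,12.5],-58.2]]}}

```text
clock: 39.05
tool_pos: [0.5934, 0.0642, 0.1398]
orientation: [-180.0, -0.1, 177.2]
force: [1.1, -0.3, -3.0]
opening: 0.0599
```

Request:
{"api": "apply_moves", "payload": {"motion": [[[1.3,-4.3,0],0],[[2.5,-8.7,0],0],[[2.5,-8.7,0],0],[[2.5,-8.7,-3],0],[[2.5,-8.7,-6],0],[[2.5,-8.7,-7.5],0],[[2.5,-8.7,-7.5],0],[[2.5,-8.7,-7.5],0]]}}

```text
clock: 39.85
tool_pos: [0.6188, -0.0205, 0.0655]
orientation: [-180.0, -0.1, 177.6]
force: [1.0, 0.4, -1.9]
opening: 0.06
```

Run:
```python
from h import *
from plant import ctrl
o=ctrl.get_obs(); print(o['tool_pos'],o['orientation'],o['force'])
im,d,W,m,T=grab('side'); cv2.imwrite('pics/d20.png',cv2.resize(im[160:310,200:400],None,fx=3.5,fy=3.5))
```

```text
[ 0.6188 -0.0205  0.0655] [-179.9753   -0.0541  177.5601] [ 1.0384  0.4321 -1.9462]
```

View pics/d20.png

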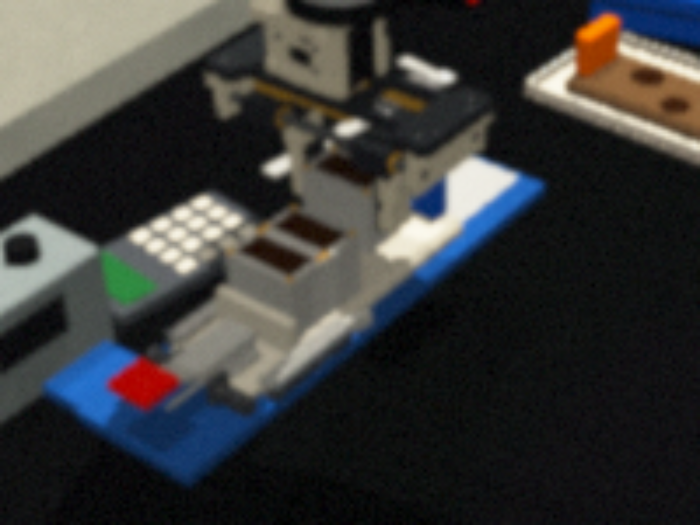

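Request:
{"api": "apply_moves", "payload": {"motion": [[[0,0,-1.2],0],[[0,0,-2.1],0],[[0,0,-2.4],0],[[0,0,-2.5],0],[[0,0,-2.55],0],[[0,0,-2.55],0]]}}

```text
clock: 40.5
tool_pos: [0.6191, -0.0205, 0.0403]
orientation: [180.0, 0.0, 177.5]
force: [0.2, -0.0, -2.7]
opening: 0.0597
```

Request:
{"api": "apply_moves", "payload": {"motion": [[[0.01,0.2,0.03],0],[[0.02,0.4,0.03],0],[[0.03,0.6,0.03],0],[[0.03,0.75,0.03],0],[[0.03,0.85,0.03],0],[[0.03,0.9,0.03],0],[[0.03,0.9,0.03],0]]}}

```text
clock: 41.2
tool_pos: [0.6192, -0.0115, 0.0404]
orientation: [-180.0, -0.0, 177.6]
force: [-0.1, 0.4, -2.3]
opening: 0.0599
```

Still hanging just clear of the plate. I'll lower it a touch, then push on.

Request:
{"api": "apply_moves", "payload": {"motion": [[[0,0,-0.1],0],[[0,0,-0.15],0],[[0,0.1,-0.15],0],[[0,0.2,-0.12],0],[[0,0.3,-0.12],0],[[0,0.3,-0.12],0]]}}

```text
clock: 41.8
tool_pos: [0.6196, -0.0098, 0.0402]
orientation: [-179.9, 0.0, 177.5]
force: [-1.8, -8.4, 6.4]
opening: 0.0597
```

Request:
{"api": "apply_moves", "payload": {"motion": [[[0,0.1,0.02],0],[[0,0.1,0.02],0],[[0,0.1,0.02],0]]}}

```text
clock: 42.1
tool_pos: [0.6196, -0.0095, 0.0402]
orientation: [-179.9, 0.0, 177.5]
force: [0.2, -11.1, 5.1]
opening: 0.0595
```

Request:
{"api": "apply_moves", "payload": {"motion": [[[0,-0.05,0],0],[[0,-0.05,0],0],[[0,-0.05,0],0],[[0,-0.05,0],0],[[0,-0.05,0],0],[[0,-0.05,4],0],[[0,-0.05,8],0],[[0,0,12],0],[[0,0,17],0],[[0,5,22],0]], "hand": 8.6}}

```text
clock: 43.1
tool_pos: [0.6197, 0.0257, 0.2485]
orientation: [180.0, 0.2, 177.4]
force: [1.8, 0.1, 0.1]
opening: 0.0861
```

Request:
{"api": "apply_moves", "payload": {"motion": [[[2,5,2],-8.5],[[2,9,2],-17],[[2,9,2],-25.5],[[2,9,2],-34],[[2,9,2],-42.5],[[2,9,2],-51],[[2,9,2],-59.5],[[2,9,2],-68],[[2,9,2],-76.5],[[2,9,2],-85]]}}

```text
clock: 44.1
tool_pos: [0.6391, 0.118, 0.2647]
orientation: [-180.0, -0.0, 92.2]
force: [-0.8, -0.5, 0.1]
opening: 0.086
```

Request:
{"api": "apply_moves", "payload": {"motion": [[[0,0,0],-5],[[0,0,0],-5],[[0,0,0],-5]]}}

```text
clock: 44.4
tool_pos: [0.6391, 0.1179, 0.2648]
orientation: [-180.0, -0.0, 87.7]
force: [0.0, -0.8, 0.2]
opening: 0.0859
```

```bash
python3 wr.py 21
cat > fin.py <<'E'
from meas import *
import sys
z=np.load(f'pics/w{sys.argv[1]}.npz'); W=z['W'];im=z['im']
a=np.radians(87.6); u=np.array([np.cos(a),np.sin(a)]); v=np.array([-u[1],u[0]]); O=np.array([.6189,-.0065])
S=np.dstack([(W[...,:2]-O)@u,(W[...,:2]-O)@v,W[...,2]])
top=np.zeros((480,640),bool); top[:285]=1
H=top&(np.abs(S[...,1])<.05)&(S[...,2]>.067)&(S[...,2]<.08)&(S[...,0]<.1)&(S[...,0]>-.08)
P=S[H]; print('row s',np.percentile(P[:,0],[0.2,99.8])*1000,'lat',np.percentile(P[:,1],[.2,99.8])*1000, 'z',np.median(P[:,2]))
print('rect',rect(P)[0],rect(P)[1],rect(P)[2])
for n,m in (('lip',top&(np.abs(S[...,1])<.036)&(S[...,2]>.04)&(S[...,2]<.048)&(S[...,0]>.07)&(S[...,0]<.105)),('handle',top&seg(im,'blue')&(S[...,2]>.055)&(np.abs(S[...,1])<.05)),('pad',top&seg(im,'red')&(S[...,2]>.045)&(S[...,0]<.25))):
    Q=S[m]
    if len(Q)>5: print(n,len(Q),'s',np.percentile(Q[:,0],[1,50,99])*1000,'lat',np.percentile(Q[:,1],[1,99])*1000,'z',np.median(Q[:,2]))
cv2.imwrite(f'pics/wc{sys.argv[1]}.png',cv2.resize(im[120:290,120:560],None,fx=1.8,fy=1.8))
E
python3 fin.py 21; python3 chk.py 21 >/dev/null
```

```text
row s [-21.5854  86.8602] lat [-29.3038  30.834 ] z 0.07341328966473928
rect (32.49314880371094, 0.8631782531738281) (109.1867446899414, 60.90629959106445) 0.09423889219760895
lip 753 s [79.6004 90.6893 94.8858] lat [-33.9181  33.3641] z 0.04310124823445027
handle 2783 s [-96.7828 357.3706 397.7335] lat [-49.5237  24.3751] z 0.07798842094550779
pad 1407 s [181.2168 196.5188 211.8157] lat [-16.8184  17.6127] z 0.05098856155760323
```

View pics/w21.png

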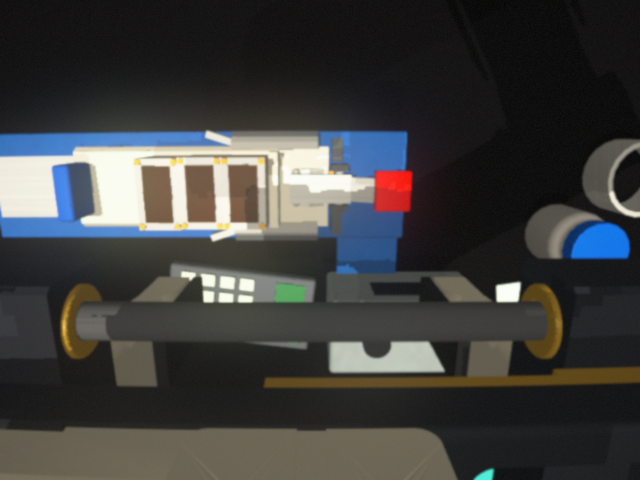

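View pics/side_21.png

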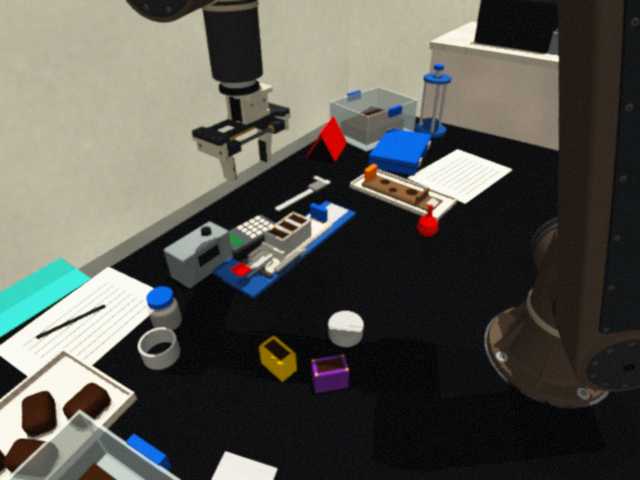

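Run:
```python
from meas import *
z=np.load('pics/w21.npz'); W=z['W'];im=z['im']
m=box(W,(.57,.67),(-.13,-.07),(.058,.07)); m[285:]=0; rep('nhandle',W,m&seg(im,'blue'))
im,d,W,mm,T=grab('side')
P=rep('old plate slab',W,box(W,(.36,.66),(-.46,-.29),(.012,.020))&(im[...,2].astype(int)-im[...,0]>25))
rep('old orange',W,box(W,(.5,.7),(-.46,-.29),(.03,.07))&seg(im,'orange'))
im,d,W,mm,T=grab('scene'); P=rep('old slab scene',W,box(W,(.36,.66),(-.46,-.29),(.009,.020))&(im[...,2].astype(int)-im[...,0]>25))
```

```text
nhandle 878 mean [ 0.6149 -0.0964  0.0629] med [ 0.6147 -0.0963  0.0629] rect [614.8 -96.9] [15.2 48.4] 85.8
old plate slab 890 mean [ 0.5238 -0.3647  0.015 ] med [ 0.5252 -0.3626  0.015 ] rect [ 507.4 -373.6] [132.8 285.2] 86.2
old orange 88 mean [ 0.6118 -0.3721  0.0436] med [ 0.6103 -0.3692  0.0439] rect [ 614.5 -377.4] [51.6 15.2] 86.5
old slab scene 1471 mean [ 0.5248 -0.3667  0.0146] med [ 0.5235 -0.3637  0.0147] rect [ 506.2 -376.7] [132.7 298. ] 85.0
```

```bash
python3 -c "
from plant import ctrl
print(ctrl.close_job())"
```

```text
the job is handed in; nothing more can be done
None
```

The carrier plate is changed and the job is handed in at about 45 s of the 210 s. No verdict was reported.

**What I did:**
- Pressed the red catch, slid the used plate out and laid it in the tray.
- Slid the clean plate in until it latched.
- Set the three steel moulds that were there in a row against the lip. The yellow and purple look-alikes and the other things on the bench were not touched.

**Last checks:**
- **Clean plate:** about 1 mm from nominal home, and the catch pad is back at its rest height.
- **Moulds:** upright, with the row front flush with the lip. The row measures 108.5–109.2 mm against 108 mm for three moulds touching, so there are no gaps to speak of. It sits about 1 mm off the centre line and is square.
- **Used plate:** flat in the tray and close to its centre.
- **Disagreement:** the handle and the lip gave the clean plate's position 0.5–1 mm apart, well inside the 6 mm limit. No check failed.

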